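# Pack the fired clay domes and pin the clamshell case shut

### The job

Lift the bar of the tipping tray so that all four clay domes slide into the blue case, and let the tray back down. Then close the lid, push the orange-handled pin down through the holes of lid and lug until its collar presses on the lid, and finish still holding the pin by its handle and pressing it down, so that the springy seal is squashed and the case is held fully shut. Leave the tub, the jar and the brush alone.

Things in the scene. Friction and masses are not known exactly. Their poses are not given: they have to be found in the camera images.
- case_in (a point): Centre of the inner floor of the blue open case (lower half), 17 mm above the table. Its axes are those of the whole fixture: x from the pin lug towards the lid hinge, y from the case towards the tipping tray, z up; yaw up to 0.3 rad either way. Case outside 140 (x) by 150 (y) mm, walls 5 mm, rim 72 mm above the table.
- rig: The whole fixture, fixed to the table: a plywood base board 12 mm thick with case, lug, lid and tray stand. Origin on the table under the case centre, axes as for case_in. The board reaches from -120 to 95 mm in x and from -90 to 240 mm in y.
- lid_hinge (a point): Middle of the lid's hinge axis, on the case's rim on the side away from the robot, 75 mm from the case centre along the fixture's x, 72 mm above the table. Axis along the fixture's y.
- lid (a joint): Swing of the lid's hinge: 0 down, 1.57 upright, 1.9 the stop (leaning away from the robot). Starts at 1.3 to 1.75, held by friction. Moved towards the robot (2 N at the flange) to below 0.7 it sinks down by itself in about 2 s. The lid's true angle is this plus joint seal.
- seal (a joint): How far the springy rubber seal keeps the lid ajar beyond joint lid: 0.035 rad when not pressed (flange 6 mm ajar), 0 = squashed, case fully shut, which takes about 6 N down on the flange at its hole. When the push ends it springs back to 0.035.
- lid_hole (a point): Centre of the hole (13.5 mm) through the lid's flange, on the outer (upper when shut) face, 165 mm from the hinge axis; moves with the lid; when shut, right over the lug's hole, 82 mm above the table. Lid: plywood, 142 mm long from the hinge, 140 wide, 10 thick; aluminium flange 50 wide, 10 thick, reaching on to 189 mm from the hinge.
- lug_hole (a point): Mouth of the hole (12 mm, straight through) in the aluminium lug at the case's robot-facing side, 90 mm from the case centre, 72 mm above the table; lug 40 by 50 mm, 30 mm deep, hole upright. Its axes are those of the fixture.
- tray (a joint): Tilt of the aluminium tray hinged at the case's rim: 0 = level, resting on its stand; grows to 1.2 as its outer end is lifted. Let go, it sinks back to 0 within about 2 s. The domes begin to slide into the case at 0.4 to 0.7 rad; at 1.05 all are off within a second.
- tray_hinge (a point): Middle of the tray's hinge axis, 77 mm from the case centre along the fixture's y, 86 mm above the table, axis along the fixture's x. Tray 120 mm wide, 130 mm long away from the case, walls 24 mm high on three sides, open towards the case, floor 5 mm thick.
- tray_bar (a point): Middle of the round steel lifting bar (10 mm thick, 90 mm long, along the fixture's x) at the tray's outer end, 170 mm from the tray's hinge and 12 mm above its level, 35 mm clear of the tray's end wall; free below. It may turn between the fingers. Moves with the tray.
- pin_grip (a point): Centre of the pin's round orange handle (20 mm across, 40 mm tall). Below it a steel collar 28 mm across, 6 mm thick, its underside 26 mm below this point; then the shank, 10 mm thick, 38 mm long, tapered over its last 6 mm. About 100 g. z points up the pin; it starts upright in the wooden block, handle up, collar on the block.
- pin_tip (a point): Lower end of the pin's shank, on its axis, 64 mm below the handle's centre.
- holder: Dark wooden block 70 by 70 mm, 45 mm high, fixed to the table, with the pin standing in its central 13 mm hole; origin at the centre of its underside.
- tub: Bystander: white open plastic tub, 84 mm across, 70 mm high; origin at the centre of its underside.
- jar: Bystander: amber jar with grey cap, 64 mm across, 90 mm high; origin at the centre of its underside.
- brush: Bystander: brush with a wooden handle lying on the table along its own x axis; origin near its middle, on the underside.
- dome0_mid (a point): Centre of a loose whitish fired clay dome, 32 mm across, 21 mm high, 25 g, one of four lying on the tray.
- dome1_mid (a point): Centre of a loose whitish fired clay dome, 32 mm across, 21 mm high, 25 g, one of four lying on the tray.
- dome2_mid (a point): Centre of a loose reddish fired clay dome, 32 mm across, 21 mm high, 25 g, one of four lying on the tray.
- dome3_mid (a point): Centre of a loose whitish fired clay dome, 32 mm across, 21 mm high, 25 g, one of four lying on the tray.
Things that resemble listed ones, but are neither listed nor needed, are in the scene too. Leave any green look-alike of the part that bears dome1_mid alone.

How it is judged:
By the outcome, as a careful person would: the job done as asked, in the order asked, and still so for the second after the job is handed in, while the arm keeps its last pose, push and grip.
It also fails if it takes over 72 s, if anything falls off the work surface, if the arm or the gripper's body presses on something with over 40 N, if the wrist force passes 120 N, or if a joint passes its speed limit or range.

### The arm

A 7-joint arm with a two-finger parallel gripper is mounted at the origin on the work surface. World frame = base frame: x ahead of the robot, y to its left, z up, the work surface at z = 0. Lengths are in m, angles in rad, forces in N, time in s.
With the tool pointing down it reaches from about 0.4 to 0.875 m from the base axis. Payload 19.3 kg.
Tool frame: the origin (TCP) lies at the very end of the fingers, on their centre line; the grasp point (between the pads) lies 19 mm behind it; z points along the fingers, y is the direction in which the jaws open and shut (so a half turn about z gives the same grasp; the last joint's range is limited). The gripper opens to 85 mm and grips with 20 to 120 N. Pads are 22 mm wide; open, the fingers measure 114 mm over their backs; the gripper's body (76 mm by 85 mm) begins 54 mm behind the grasp point. The pads swing forward as they close: fully open they stand 13 mm farther back than shut.
Start: joints at [1.042, 0.521, -0.036, 1.599, 0.021, 1.021, -0.113], TCP at [0.277, -0.56, 0.231] pointing down, gripper open.
Joint ranges: [-2.91, 2.91], [-0.3, 2.13], [-1.5, 1.42], [0.17, 2.43], [-1.26, 4.41], [0.16, 1.93], [-2.52, 2.52]. Speed limits (rad/s): [1.89, 1.89, 2.39, 2.39, 3.01, 3.01, 3.01].

### API

Orientations are given as [roll, pitch, yaw] about the fixed x, y, z axes, in that order (R = Rz(yaw) Ry(pitch) Rx(roll)).
In Python, from workcell import bot gives the robot as it stands.
- The arm moves only by the tool apply_moves, never from a script. Its argument "commands" is a list of rows, each an object with "travel": the shift along the tool's x, y, z in m, a list of three; "twist": the turn, a rotation vector about the tool's x, y, z in degrees, a list of three; "claw": the finger opening in m, from 0 to 0.0854. A call has 1 to 10 rows; each row is the pose to reach, as a shift and turn from the pose commanded when the call began, along the tool's axes at that moment; what a row does not reach only later rows make up. A row lasts 1/10 s, in which the tool goes at most 50 mm and 8.59 degrees, less where a joint would pass 70% of its speed; a pose out of reach is approached as far as the arm can. A call with a gripper value outside its range is refused whole. The fingers move at their own pace and stop on an object; "force" is the grip in N (left out, the last holds). Time passes only in rows, so rows that repeat a pose let the fingers close. It gives the time, the measured TCP pose, the force and the opening at its end, in the units of the state.
- bot.observe(): the state, without advancing time (a new reading comes with each control period).
- bot.grab_frame(name): name is "scene" or "top" or "wrist"; returns a dict with "frame" (480x640x3 uint8, blue, green, red), "fx", "fy", "cx", "cy" (pixels), "pose" (4x4, takes a point from camera to world coordinates); the wrist camera has in their place "tool_from_camera" (4x4, takes a point from camera to tool coordinates, whose origin is the TCP and whose axes are the flange's). Camera axes: x right, y up, looking along -z (the intrinsics and any distortion apply to the point x, -y, -z); pixel columns grow to the right and rows downward; lengths in m; the calibration is good to about 2 mm. The wrist camera is an equidistant fisheye: a pixel r from the principal point sees the ray r / f radians off the axis. A picture is of the moment at which its call begins: read the wrist's pose just before it. There is no depth.
- bot.job_done(): hands the job in, once; it reports no verdict.
The state is a dict: "clock": time; "qpos": joint angles; "qd": joint speeds; "joint_efforts": joint torques, N m; "position": TCP position; "tool_rot": TCP orientation; "force": force on the tool from outside, world axes, zero at the start; "moment": the same for the moment, N m; "grip_width": finger opening in m.
Only numpy, scipy, OpenCV 4.12 (cv2) and the standard library are available. Lean on these libraries where they do the work, as an engineer would, in place of code of your own. Each camera call takes 0.05 s, during which the arm holds its last target.

## Working session

There is one attempt and no reset: what is moved stays moved. The work goes in short steps, Python scripts to look and compute and a tool call to move; the robot and the scene stay as the last step left them, time stands still between calls to the robot, and variables do not carry over. Pictures are saved under pics/ and viewed, and the job is handed in when it is done.

Besides the shell and the picture viewer there is one more tool, called after "Emit:" as name(argument=value, ...) on one line, values as JSON. apply_moves: Moves the arm, as the interface text tells. Its arguments: {"type":"object","properties":{"commands":{"type":"array"},"force":{"type":"number"}},"required":["commands"]}

```bash
ls; mkdir -p pics; python3 - <<'E'
from workcell import bot
import cv2,numpy as np
print(bot.observe())
for n in ["scene","top","wrist"]:
    f=bot.grab_frame(n); cv2.imwrite(f"pics/{n}0.png",f["frame"])
    print(n,{k:(np.round(v,4).tolist() if k!='frame' else 0) for k,v in f.items()})
E
```

```text
pics
{'clock': 0.0, 'qpos': array([ 1.04178342,  0.5220155 , -0.03633553,  1.60000297,  0.02120295,
        1.02109596, -0.11280128]), 'qd': array([ 0.00074207,  0.00199832, -0.00029145, -0.00099998, -0.00126859,
       -0.00287446, -0.00092231]), 'joint_efforts': array([-6.61135273e-04, -9.27109623e+01,  1.97978385e+00, -3.69937062e+01,
        1.78066618e-02,  7.94819643e-03, -4.58139971e-05]), 'position': array([ 0.27662371, -0.56007435,  0.23072652]), 'tool_rot': array([-3.14045877e+00,  7.96053469e-05,  4.58810190e-01]), 'force': array([-0.83097406, -0.22616788, -0.87579973]), 'moment': array([-0.02628191, -0.00845172,  0.01548934]), 'grip_width': 0.08556618119335758}
scene {'frame': 0, 'fx': 532.1762, 'fy': 532.1762, 'cx': 316.6505, 'cy': 237.5072, 'pose': [[-0.6824, -0.6189, 0.3888, 0.9777], [0.7308, -0.5877, 0.3472, 0.2627], [0.0136, 0.5211, 0.8534, 0.9507], [0.0, 0.0, 0.0, 1.0]]}
top {'frame': 0, 'fx': 478.6533, 'fy': 478.6533, 'cx': 322.5401, 'cy': 238.2771, 'pose': [[-0.0058, 0.9948, -0.1014, 0.4984], [-0.9997, -0.0033, 0.0253, -0.0738], [0.0249, 0.1015, 0.9945, 1.0386], [0.0, 0.0, 0.0, 1.0]]}
wrist {'frame': 0, 'fx': 371.6483, 'fy': 371.6483, 'cx': 324.9647, 'cy': 236.0676, 'tool_from_camera': [[-0.0005, 0.9548, 0.2972, 0.0765], [1.0, 0.0007, -0.0007, -0.0003], [-0.0009, 0.2972, -0.9548, -0.1426], [0.0, 0.0, 0.0, 1.0]]}
```

View pics/scene0.png

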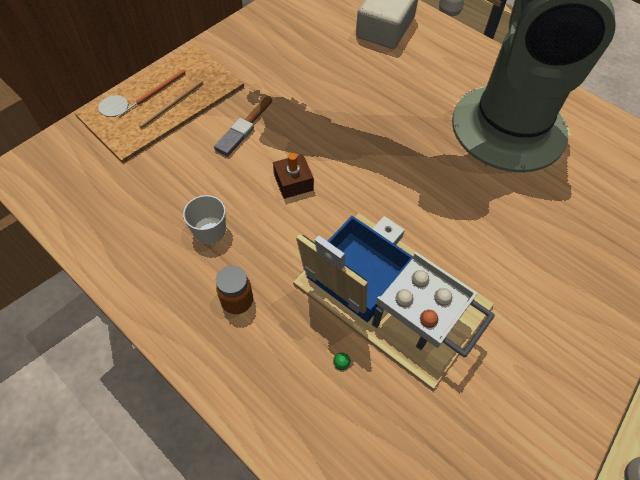

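View pics/top0.png

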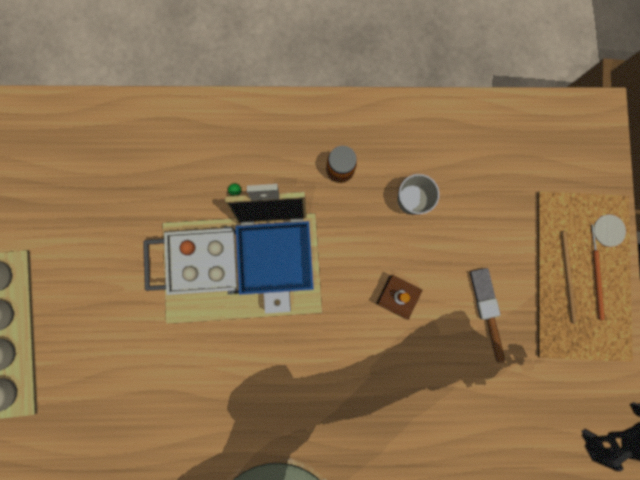

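View pics/wrist0.png

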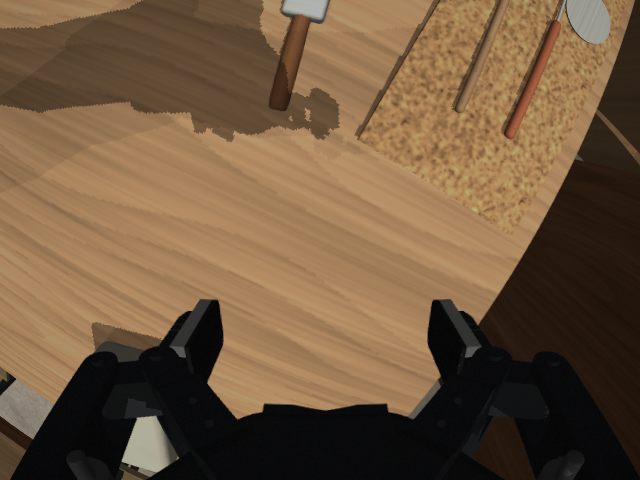

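The top view shows the case (blue) around (270,257), the tray to its left with the bar at (153,263), the lug at (277,301), and the holder with the pin at (400,297). The green look-alike is at (235,188). I'll zoom in next.

```bash
cat > h.py <<'E'
from workcell import bot
import cv2,numpy as np
from scipy.spatial.transform import Rotation as R
def ray(f,u,v):
    d=np.array([(u-f['cx'])/f['fx'],-(v-f['cy'])/f['fy'],-1.]); P=f['pose']; d=P[:3,:3]@d
    return P[:3,3],d/np.linalg.norm(d)
def onz(f,u,v,z):
    o,d=ray(f,u,v); return o+d*(z-o[2])/d[2]
def proj(f,p):
    P=f['pose']; c=P[:3,:3].T@(np.asarray(p)-P[:3,3])
    return np.array([f['cx']+f['fx']*c[0]/-c[2], f['cy']-f['fy']*c[1]/-c[2]])
def tri(fa,a,fb,b):
    o1,d1=ray(fa,*a);o2,d2=ray(fb,*b)
    A=np.stack([d1,-d2],1); t=np.linalg.lstsq(A,o2-o1,rcond=None)[0]
    p,q=o1+t[0]*d1,o2+t[1]*d2
    return (p+q)/2,np.linalg.norm(p-q)
def tool():
    s=bot.observe(); T=np.eye(4); T[:3,:3]=R.from_euler('xyz',s['tool_rot']).as_matrix(); T[:3,3]=s['position']; return T,s
def wproj(f,T,p):
    C=T@f['tool_from_camera']; c=C[:3,:3].T@(np.asarray(p)-C[:3,3]); x,y,z=c[0],-c[1],-c[2]
    r=np.hypot(x,y); th=np.arctan2(r,z); return np.array([f['cx']+f['fx']*th*x/r,f['cy']+f['fy']*th*y/r])
def wray(f,T,u,v):
    C=T@f['tool_from_camera']; a=(u-f['cx'])/f['fx'];b=(v-f['cy'])/f['fy']; th=np.hypot(a,b)
    d=np.array([np.sin(th)*a/th,-np.sin(th)*b/th,-np.cos(th)]); return C[:3,3],C[:3,:3]@d
def wonz(f,T,u,v,z):
    o,d=wray(f,T,u,v); return o+d*(z-o[2])/d[2]
def crop(im,x0,y0,x1,y1,k,name):
    cv2.imwrite(name,cv2.resize(im[y0:y1,x0:x1],None,fx=k,fy=k,interpolation=cv2.INTER_CUBIC))
def dump(n,f):
    import pickle; pickle.dump(f,open(f'{n}.pkl','wb'))
def load(n):
    import pickle; return pickle.load(open(f'{n}.pkl','rb'))
E
python3 - <<'E'
from h import *
t=bot.grab_frame('top');dump('top',t);s=bot.grab_frame('scene');dump('scene',s)
crop(t['frame'],135,170,335,330,4,'pics/t1.png')
crop(s['frame'],280,200,500,390,3.5,'pics/s1.png')
crop(t['frame'],360,260,440,330,8,'pics/t2.png')
crop(s['frame'],260,140,330,205,8,'pics/s2.png')
E
```

```text
(no output)
```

View pics/t1.png

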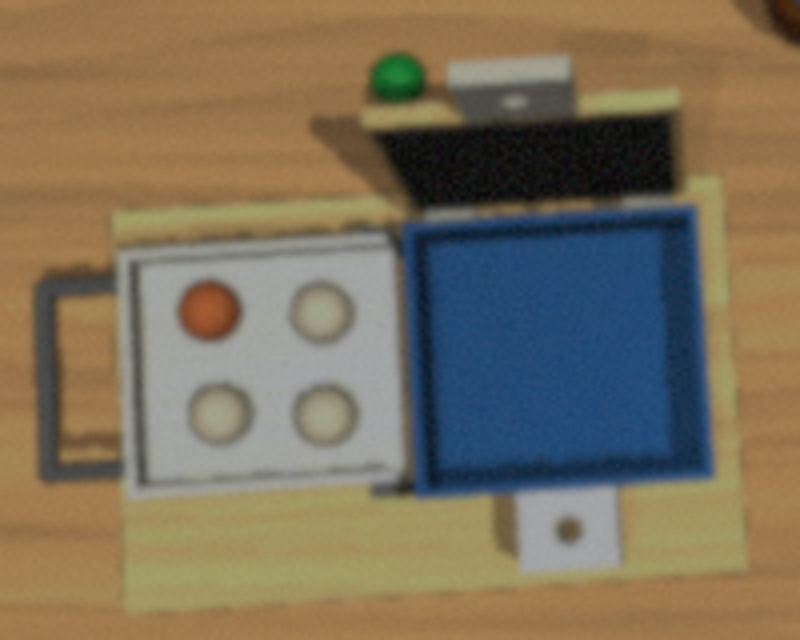

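View pics/s1.png

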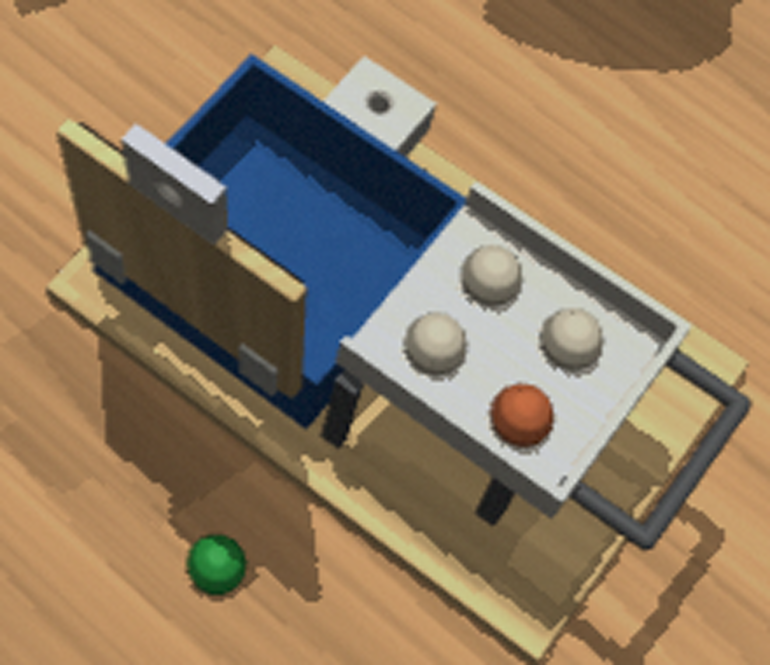

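View pics/t2.png

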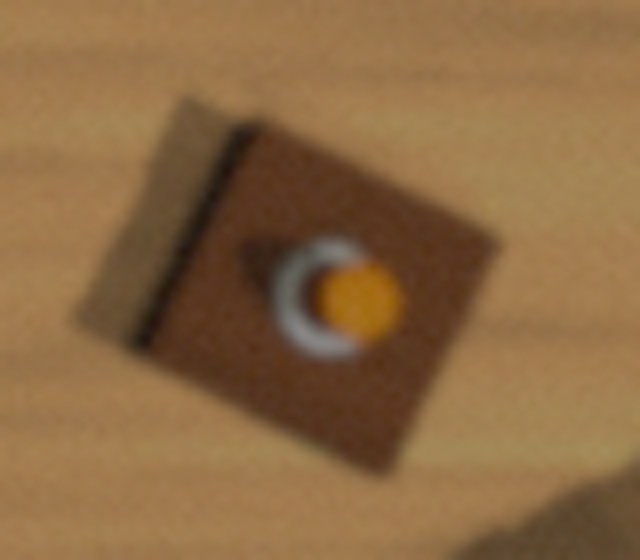

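View pics/s2.png

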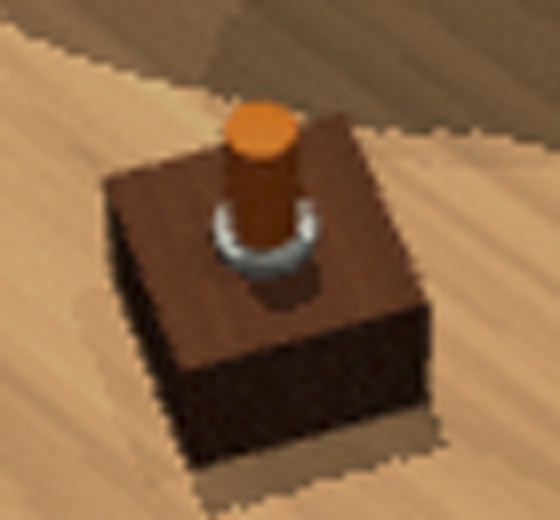

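```bash
python3 - <<'E'
from h import *
t=load('top');s=load('scene')
def T(u,v,k=4,x0=135,y0=170): return (x0+(u+.5)/k-.5,y0+(v+.5)/k-.5)
r=np.round
b=[onz(t,*T(*p),.012)for p in[(112,213),(127,610),(746,568),(719,180)]]
print('board',r(b,4)[:,:2].tolist(),[r(np.linalg.norm(b[i]-b[(i+1)%4]),4) for i in range(4)])
# fit: corners rig coords TL(x+95,y240) BL(-120,240) BR(-120,-90) TR(95,-90)
def fit(loc,w):
    loc=np.array(loc)[:,:2];w=np.array(w)[:,:2];lc=loc.mean(0);wc=w.mean(0)
    a=((loc-lc)*(w-wc)).sum(); c=((loc-lc)[:,0]*(w-wc)[:,1]-(loc-lc)[:,1]*(w-wc)[:,0]).sum()
    th=np.arctan2(c,a);M=np.array([[np.cos(th),-np.sin(th)],[np.sin(th),np.cos(th)]]);o=wc-M@lc
    return o,th,w-(loc@M.T+o)
print('boardfit',fit([(.095,.24),(-.12,.24),(-.12,-.09),(.095,-.09)],b))
c=[onz(t,*T(*p),.072)for p in[(404,221),(418,496),(712,476),(693,207)]]
print('case',[r(np.linalg.norm(c[i]-c[(i+1)%4]),4) for i in range(4)])
print('casefit',fit([(.07,.075),(-.07,.075),(-.07,-.075),(.07,-.075)],c))
lt=T(568,530);ls=T(379,103,3.5,280,200)
lug=onz(t,*lt,.072);print('lug',lug,onz(s,*ls,.072),tri(t,lt,s,ls))
bar=onz(t,*T(47,379),.098);print('bar',bar)
pts=[lug,bar]+c+b
loc=[(-.09,0),(0,.247),(.07,.075),(-.07,.075),(-.07,-.075),(.07,-.075),(.095,.24),(-.12,.24),(-.12,-.09),(.095,-.09)]
print('all',fit(loc,pts))
pt=T(363,301,8,360,260);ps=T(262,129,8,260,140)
print('pin top',onz(t,*pt,.091),onz(s,*ps,.091),tri(t,pt,s,ps))
h=[onz(t,*T(*p,8,360,260),.045)for p in[(258,118),(498,242),(386,476),(145,348)]]
print('holder',np.mean(h,0),[r(np.linalg.norm(h[i]-h[(i+1)%4]),4) for i in range(4)], np.arctan2(*(h[0]-h[3])[[1,0]]))
# lid top edges: outer face flange hole etc
lh=T(169,190,3.5,280,200);lht=T(515,102)
print('lidhole tri',tri(t,lht,s,lh))
for n,a in(('jar',(342,158)),('tub',(418,195))): print(n,onz(t,*a,.08))
E
```

```text
board [[0.6374, 0.2431], [0.427, 0.2294], [0.4466, -0.096], [0.6546, -0.0825]] [np.float64(0.2109), np.float64(0.326), np.float64(0.2085), np.float64(0.3261)]
boardfit (array([ 0.55830097, -0.00061742]), np.float64(0.05888642131167401), array([[-0.00158939, -0.00143361],
       [ 0.00262756, -0.00245562],
       [ 0.00274861,  0.00153104],
       [-0.00378678,  0.00235819]]))
case [np.float64(0.1388), np.float64(0.1472), np.float64(0.1366), np.float64(0.1466)]
casefit (array([5.59563997e-01, 2.81305958e-05]), np.float64(0.05915241005465961), array([[-0.0001602 , -0.00133648],
       [ 0.00108808, -0.00176157],
       [ 0.00129158,  0.00110491],
       [-0.00221947,  0.00199314]]))
lug [ 0.46900415 -0.0058452   0.072     ] [ 0.46706957 -0.00678279  0.072     ] (array([ 0.46901075, -0.00593644,  0.07517453]), np.float64(0.0003182629482699433))
bar [0.54435717 0.24569657 0.098     ]
all (array([ 5.58970828e-01, -3.61873862e-04]), np.float64(0.0598284372900182), array([[-0.00012771, -0.00010198],
       [ 0.00015516, -0.00049962],
       [ 0.0004864 , -0.0009907 ],
       [ 0.00172905, -0.00132131],
       [ 0.00183132,  0.00153913],
       [-0.00167409,  0.00233289],
       [-0.00202826, -0.00176508],
       [ 0.00217667, -0.00258491],
       [ 0.00198742,  0.00138331],
       [-0.00453596,  0.00200828]]))
pin top [ 0.47758568 -0.25994013  0.091     ] [ 0.47470138 -0.26050001  0.091     ] (array([ 0.47731214, -0.25865522,  0.09493312]), np.float64(0.0012386704744044557))
holder [ 0.47804277 -0.25831253  0.045     ] [np.float64(0.0698), np.float64(0.0671), np.float64(0.07), np.float64(0.0665)] -0.4766601974130907
lidhole tri (array([0.65709113, 0.00438678, 0.22877195]), np.float64(0.00519578445577977))
jar [ 0.76150686 -0.13905955  0.08      ]
tub [ 0.68436925 -0.29374967  0.08      ]
```

The fixture fits at (0.559, -0.000) with yaw 0.060. The lug hole is at (0.469, -0.006) and the bar middle at (0.544, 0.246, 0.098). The pin is at (0.477, -0.259), and its holder centre agrees within about 1 mm. Next I'll set up a helper that turns world targets into tool-frame numbers.

```bash
cat >> h.py <<'E'
RO=np.array([.5590,-.0004]);RY=.0598
def rig(x,y,z=0):
    c,s=np.cos(RY),np.sin(RY); return np.array([RO[0]+c*x-s*y,RO[1]+s*x+c*y,z])
def rel(targets,T=None):
    # targets: list of (xyz, rpy)
    if T is None: T,_=tool()
    for p,e in targets:
        d=T[:3,:3].T@(np.asarray(p)-T[:3,3]); Rr=T[:3,:3].T@R.from_euler('xyz',e).as_matrix()
        print('travel',np.round(d,4).tolist(),'twist',np.round(np.degrees(R.from_matrix(Rr).as_rotvec()),2).tolist(),'|d|',round(float(np.linalg.norm(d)),3))
def down(yaw): return (np.pi,0,yaw)
E
python3 - <<'E'
from h import *
b=rig(0,.247); print(b)
rel([((.48,-.15,.30),down(.06)),((b[0],b[1],.20),down(.06)),((b[0],b[1],.14),down(.06))])
E
```

```text
[0.5442382  0.24615849 0.        ]
travel [0.3639, -0.2778, -0.0688] twist [-0.03, 0.01, 22.85] |d| 0.463
travel [0.597, -0.6045, 0.0313] twist [-0.03, 0.01, 22.85] |d| 0.85
travel [0.597, -0.6045, 0.0913] twist [-0.03, 0.01, 22.85] |d| 0.854
```

Emit:
apply_moves(commands=[{"travel": [0.364, -0.278, -0.069], "twist": [0, 0, 22.85], "claw": 0.03}, {"travel": [0.364, -0.278, -0.069], "twist": [0, 0, 22.85], "claw": 0.03}, {"travel": [0.364, -0.278, -0.069], "twist": [0, 0, 22.85], "claw": 0.03}, {"travel": [0.364, -0.278, -0.069], "twist": [0, 0, 22.85], "claw": 0.03}, {"travel": [0.364, -0.278, -0.069], "twist": [0, 0, 22.85], "claw": 0.03}, {"travel": [0.364, -0.278, -0.069], "twist": [0, 0, 22.85], "claw": 0.03}, {"travel": [0.364, -0.278, -0.069], "twist": [0, 0, 22.85], "claw": 0.03}, {"travel": [0.364, -0.278, -0.069], "twist": [0, 0, 22.85], "claw": 0.03}, {"travel": [0.364, -0.278, -0.069], "twist": [0, 0, 22.85], "claw": 0.03}, {"travel": [0.364, -0.278, -0.069], "twist": [0, 0, 22.85], "claw": 0.03}], force=30)

```text
clock: 1.25
position: [0.482, -0.1451, 0.3011]
tool_rot: [-3.141, -0.002, 0.066]
force: [-0.8, -1.3, -0.2]
grip_width: 0.0298
```

```bash
python3 - <<'E'
from h import *
print(tool()[1]['qpos'])
b=rig(0,.247)
rel([((b[0],b[1],.20),down(.06)),((b[0],b[1],.14),down(.06))])
E
```

```text
[ 0.27589718  0.25433869 -0.12317306  1.82181263  0.03368332  1.06610279
 -1.36471405]
travel [0.0876, -0.3862, 0.1016] twist [-0.06, -0.1, 0.33] |d| 0.409
travel [0.0875, -0.3861, 0.1616] twist [-0.06, -0.1, 0.33] |d| 0.428
```

Emit:
apply_moves(commands=[{"travel": [0.088, -0.386, 0.1], "twist": [0, 0, 0.3], "claw": 0.03}, {"travel": [0.088, -0.386, 0.1], "twist": [0, 0, 0.3], "claw": 0.03}, {"travel": [0.088, -0.386, 0.1], "twist": [0, 0, 0.3], "claw": 0.03}, {"travel": [0.088, -0.386, 0.1], "twist": [0, 0, 0.3], "claw": 0.03}, {"travel": [0.088, -0.386, 0.1], "twist": [0, 0, 0.3], "claw": 0.03}, {"travel": [0.088, -0.386, 0.1], "twist": [0, 0, 0.3], "claw": 0.03}, {"travel": [0.088, -0.386, 0.1], "twist": [0, 0, 0.3], "claw": 0.03}, {"travel": [0.088, -0.386, 0.1], "twist": [0, 0, 0.3], "claw": 0.03}, {"travel": [0.088, -0.386, 0.1], "twist": [0, 0, 0.3], "claw": 0.03}, {"travel": [0.088, -0.386, 0.1], "twist": [0, 0, 0.3], "claw": 0.03}])

```text
clock: 2.25
position: [0.5442, 0.2419, 0.1993]
tool_rot: [3.141, 0.001, 0.057]
force: [-0.7, 0.3, 0.1]
grip_width: 0.0297
```

```bash
python3 - <<'E'
from h import *
T,s=tool();f=bot.grab_frame('wrist');cv2.imwrite('pics/w1.png',f['frame'])
print(s['position'],s['tool_rot'],s['qpos'])
for y in(-.045,0,.045): print(wproj(f,T,rig(y,.247,.098)))
b=rig(0,.247)
rel([((b[0],b[1],.079),down(.06))])
E
```

```text
[0.54424021 0.24191509 0.19931253] [3.14142739e+00 1.47692297e-03 5.71321433e-02] [-0.34396345  0.51878448 -0.24738966  1.70284379  0.15021975  0.93995925
 -2.16274706]
[319.78115494 295.06681495]
[319.25596427 236.20947348]
[318.78543206 170.94372445]
travel [-0.0, -0.0062, 0.1209] twist [0.04, 0.04, -0.29] |d| 0.121
```

View pics/w1.png

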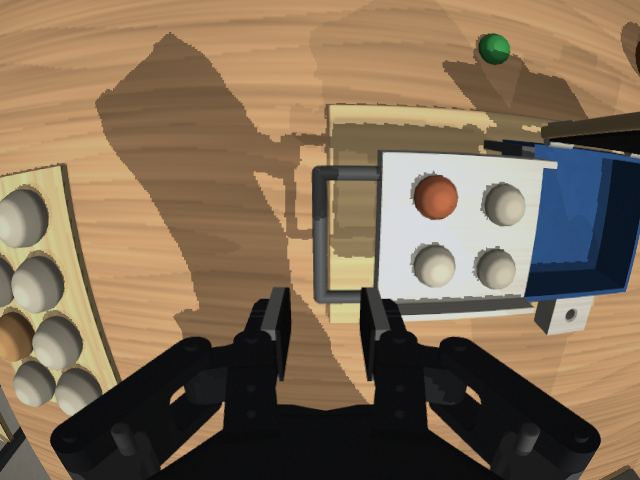

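The bar sits at column 321, rows 170–298 in the wrist view, where I predicted it. I'll descend and grip.

Emit:
apply_moves(commands=[{"travel": [0, -0.005, 0.04], "twist": [0, 0, 0], "claw": 0.03}, {"travel": [0, -0.005, 0.08], "twist": [0, 0, 0], "claw": 0.03}, {"travel": [0, -0.005, 0.1], "twist": [0, 0, 0], "claw": 0.03}, {"travel": [0, -0.005, 0.12], "twist": [0, 0, 0], "claw": 0.03}, {"travel": [0, -0.005, 0.12], "twist": [0, 0, 0], "claw": 0.03}, {"travel": [0, -0.005, 0.12], "twist": [0, 0, 0], "claw": 0.0}, {"travel": [0, -0.005, 0.12], "twist": [0, 0, 0], "claw": 0.0}, {"travel": [0, -0.005, 0.12], "twist": [0, 0, 0], "claw": 0.0}, {"travel": [0, -0.005, 0.12], "twist": [0, 0, 0], "claw": 0.0}], force=30)

```text
clock: 3.2
position: [0.5452, 0.2457, 0.0815]
tool_rot: [-3.141, -0.002, 0.054]
force: [0.2, 0.7, 8.0]
grip_width: 0.0084
```

```bash
python3 - <<'E'
from h import *
T,s=tool();f=bot.grab_frame('wrist');cv2.imwrite('pics/w2.png',f['frame'])
print(s['position'],s['tool_rot'],s['force'],s['grip_width'])
h=np.array([.077,.086])
p0=T[:3,3]
for a in np.linspace(.1,1.15,10):
    y=.17*np.cos(a)-.012*np.sin(a)-.17; z=.17*np.sin(a)+.012*np.cos(a)-.012
    w=np.array([-np.sin(RY)*y,np.cos(RY)*y,z]); print(round(a,3),np.round(T[:3,:3].T@w,4))
E
```

```text
[0.54520135 0.24573587 0.08151414] [-3.14093779e+00 -1.84969483e-03  5.44764520e-02] [0.19079193 0.66981528 7.99824378] 0.00844700722013626
0.1 [ 0.      0.002  -0.0169]
0.217 [ 0.0001  0.0065 -0.0363]
0.333 [ 0.0002  0.0132 -0.055 ]
0.45 [ 0.0003  0.0221 -0.0728]
0.567 [ 0.0003  0.033  -0.0894]
0.683 [ 0.0004  0.0457 -0.1047]
0.8 [ 0.0005  0.0601 -0.1183]
0.917 [ 0.0006  0.076  -0.1303]
1.033 [ 0.0008  0.0932 -0.1402]
1.15 [ 0.0009  0.1114 -0.1481]
```

View pics/w2.png

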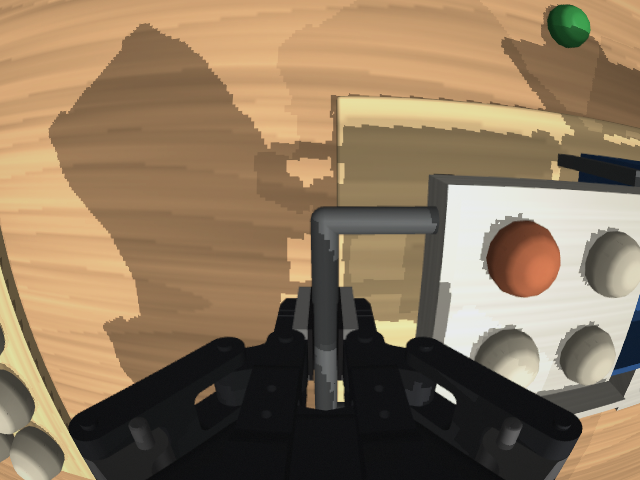

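The bar lies between the pads (width 8.4 mm), and the contact force is small. I'll lift along the arc.

Emit:
apply_moves(commands=[{"travel": [0, 0.001, -0.008], "twist": [0, 0, 0], "claw": 0.0}, {"travel": [0, 0.002, -0.017], "twist": [0, 0, 0], "claw": 0.0}, {"travel": [0, 0.004, -0.027], "twist": [0, 0, 0], "claw": 0.0}, {"travel": [0, 0.0065, -0.036], "twist": [0, 0, 0], "claw": 0.0}, {"travel": [0, 0.0095, -0.046], "twist": [0, 0, 0], "claw": 0.0}, {"travel": [0, 0.0132, -0.055], "twist": [0, 0, 0], "claw": 0.0}])

```text
clock: 3.85
position: [0.5458, 0.233, 0.1366]
tool_rot: [-3.14, -0.002, 0.055]
force: [4.0, 4.8, -1.0]
grip_width: 0.0083
```

```bash
python3 - <<'E'
from h import *
T,s=tool();f=bot.grab_frame('scene');crop(f['frame'],280,180,500,390,3.5,'pics/s3.png')
print(s['position'],s['tool_rot'],s['force'],s['grip_width'])
E
```

```text
[0.54584312 0.23302363 0.13660762] [-3.14024097e+00 -1.90832557e-03  5.49029331e-02] [ 4.04140973  4.84258054 -0.96101031] 0.008300092865888996
```

View pics/s3.png

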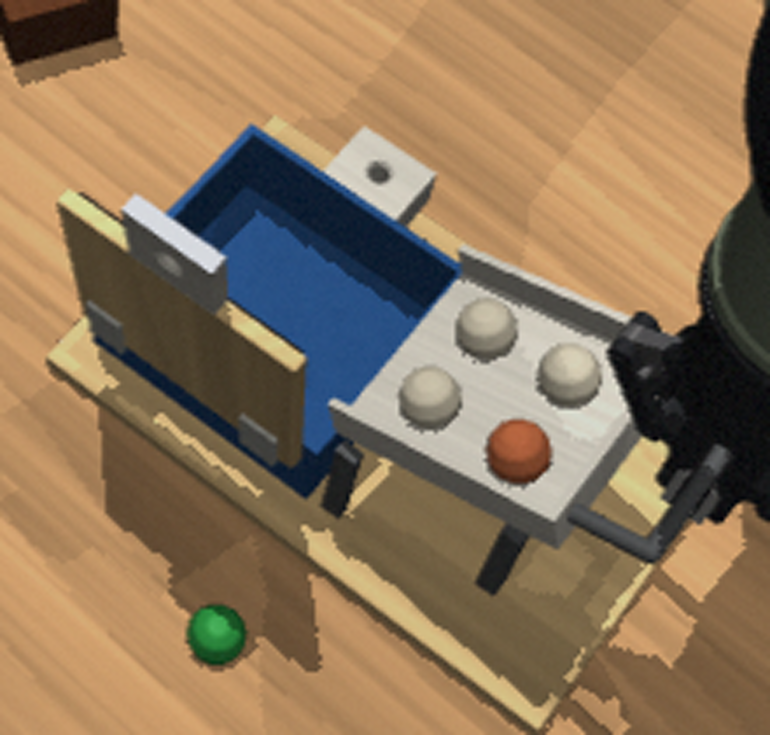

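The tray is tilting at about 0.33 rad with the bar held and the domes still in place. Continuing to about 1.12 rad; rows are relative to the current pose.

Emit:
apply_moves(commands=[{"travel": [0, 0.004, -0.009], "twist": [0, 0, 0], "claw": 0.0}, {"travel": [0, 0.009, -0.018], "twist": [0, 0, 0], "claw": 0.0}, {"travel": [0, 0.014, -0.026], "twist": [0, 0, 0], "claw": 0.0}, {"travel": [0, 0.02, -0.034], "twist": [0, 0, 0], "claw": 0.0}, {"travel": [0, 0.026, -0.042], "twist": [0, 0, 0], "claw": 0.0}, {"travel": [0, 0.0325, -0.05], "twist": [0, 0, 0], "claw": 0.0}, {"travel": [0, 0.04, -0.057], "twist": [0, 0, 0], "claw": 0.0}, {"travel": [0, 0.047, -0.063], "twist": [0, 0, 0], "claw": 0.0}, {"travel": [0, 0.055, -0.069], "twist": [0, 0, 0], "claw": 0.0}, {"travel": [0, 0.063, -0.0755], "twist": [0, 0, 0], "claw": 0.0}])

```text
clock: 4.9
position: [0.5496, 0.1722, 0.213]
tool_rot: [-3.138, -0.004, 0.057]
force: [3.0, 12.3, 12.3]
grip_width: 0.0086
```

Emit:
apply_moves(commands=[{"travel": [0, 0.0085, -0.005], "twist": [0, 0, 0], "claw": 0.0}, {"travel": [0, 0.017, -0.0095], "twist": [0, 0, 0], "claw": 0.0}, {"travel": [0, 0.026, -0.0135], "twist": [0, 0, 0], "claw": 0.0}, {"travel": [0, 0.031, -0.0155], "twist": [0, 0, 0], "claw": 0.0}, {"travel": [0, 0.031, -0.0155], "twist": [0, 0, 0], "claw": 0.0}, {"travel": [0, 0.031, -0.0155], "twist": [0, 0, 0], "claw": 0.0}, {"travel": [0, 0.031, -0.0155], "twist": [0, 0, 0], "claw": 0.0}, {"travel": [0, 0.031, -0.0155], "twist": [0, 0, 0], "claw": 0.0}])

```text
clock: 5.7
position: [0.5516, 0.1408, 0.2288]
tool_rot: [-3.138, -0.005, 0.056]
force: [0.1, 10.5, 23.3]
grip_width: 0.0089
```

```bash
python3 - <<'E'
from h import *
T,s=tool();f=bot.grab_frame('scene');crop(f['frame'],280,180,500,390,3.5,'pics/s4.png')
print(s['position'],s['tool_rot'],s['force'],s['grip_width'])
f=bot.grab_frame('top');crop(f['frame'],135,170,335,330,4,'pics/t4.png')
E
```

```text
[0.55164241 0.14083426 0.22875022] [-3.13843684 -0.00496799  0.05587838] [ 0.09219006 10.53359032 23.29287794] 0.008883399384402291
```

View pics/s4.png

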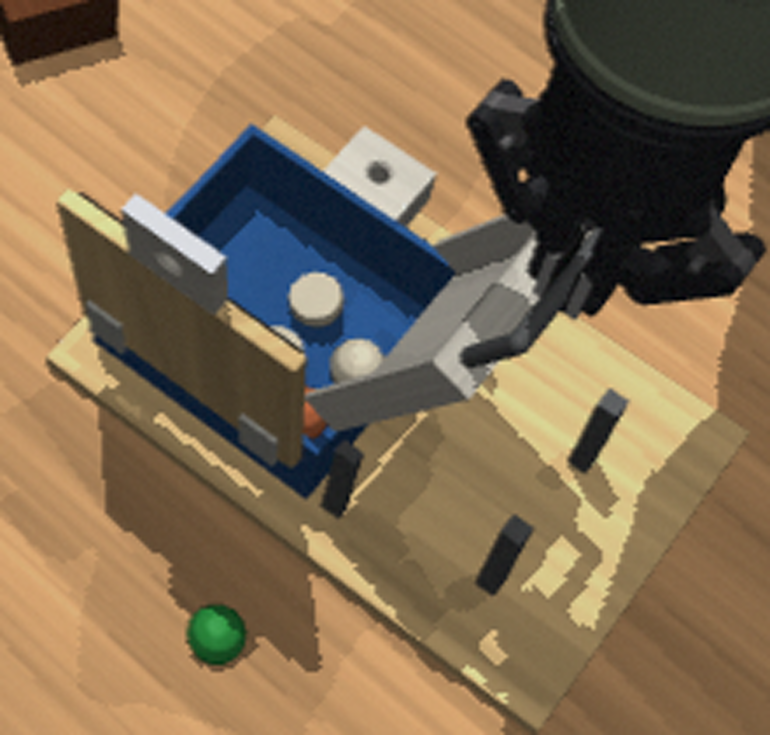

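View pics/t4.png

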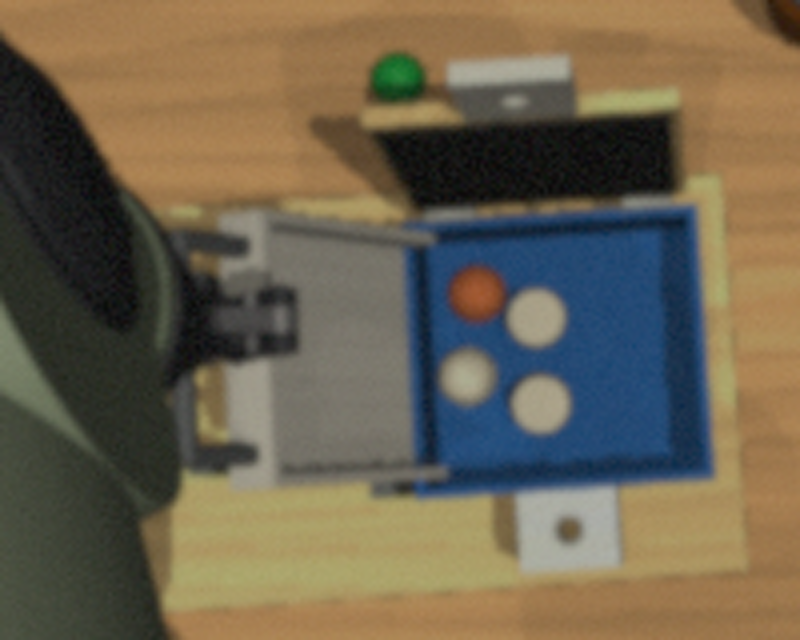

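All four domes are in the case: the red one at (477,293) in the crop and three whitish at (537,317), (468,377) and (541,404). The tray is empty. I'll lower it along the reverse arc.

Emit:
apply_moves(commands=[{"travel": [0, -0.0085, 0.0035], "twist": [0, 0, 0], "claw": 0.0}, {"travel": [0, -0.019, 0.0085], "twist": [0, 0, 0], "claw": 0.0}, {"travel": [0, -0.031, 0.0155], "twist": [0, 0, 0], "claw": 0.0}, {"travel": [0, -0.039, 0.0215], "twist": [0, 0, 0], "claw": 0.0}, {"travel": [0, -0.047, 0.028], "twist": [0, 0, 0], "claw": 0.0}, {"travel": [0, -0.054, 0.034], "twist": [0, 0, 0], "claw": 0.0}, {"travel": [0, -0.0615, 0.041], "twist": [0, 0, 0], "claw": 0.0}, {"travel": [0, -0.068, 0.049], "twist": [0, 0, 0], "claw": 0.0}, {"travel": [0, -0.074, 0.057], "twist": [0, 0, 0], "claw": 0.0}, {"travel": [0, -0.08, 0.065], "twist": [0, 0, 0], "claw": 0.0}])

```text
clock: 6.8
position: [0.5467, 0.2188, 0.1617]
tool_rot: [-3.141, -0.002, 0.055]
force: [6.4, -0.6, 0.6]
grip_width: 0.0089
```

Emit:
apply_moves(commands=[{"travel": [0, -0.005, 0.008], "twist": [0, 0, 0], "claw": 0.0}, {"travel": [0, -0.01, 0.017], "twist": [0, 0, 0], "claw": 0.0}, {"travel": [0, -0.014, 0.026], "twist": [0, 0, 0], "claw": 0.0}, {"travel": [0, -0.0177, 0.035], "twist": [0, 0, 0], "claw": 0.0}, {"travel": [0, -0.0207, 0.045], "twist": [0, 0, 0], "claw": 0.0}, {"travel": [0, -0.0232, 0.054], "twist": [0, 0, 0], "claw": 0.0}, {"travel": [0, -0.0252, 0.064], "twist": [0, 0, 0], "claw": 0.0}, {"travel": [0, -0.027, 0.078], "twist": [0, 0, 0], "claw": 0.0}, {"travel": [0, -0.027, 0.079], "twist": [0, 0, 0], "claw": 0.0}, {"travel": [0, -0.027, 0.079], "twist": [0, 0, 0], "claw": 0.0}])

```text
clock: 7.8
position: [0.5447, 0.2456, 0.0813]
tool_rot: [-3.141, -0.0, 0.055]
force: [6.8, 1.6, -0.4]
grip_width: 0.0084
```

```bash
python3 - <<'E'
from h import *
T,s=tool();f=bot.grab_frame('scene');crop(f['frame'],280,180,500,390,3.5,'pics/s5.png')
print(s['position'],s['tool_rot'],s['force'],s['grip_width'])
E
```

```text
[0.54468067 0.24557017 0.08125103] [-3.14149652e+00 -9.67452674e-05  5.47628915e-02] [ 6.75258137  1.55894487 -0.35032094] 0.008414540901705571
```

View pics/s5.png

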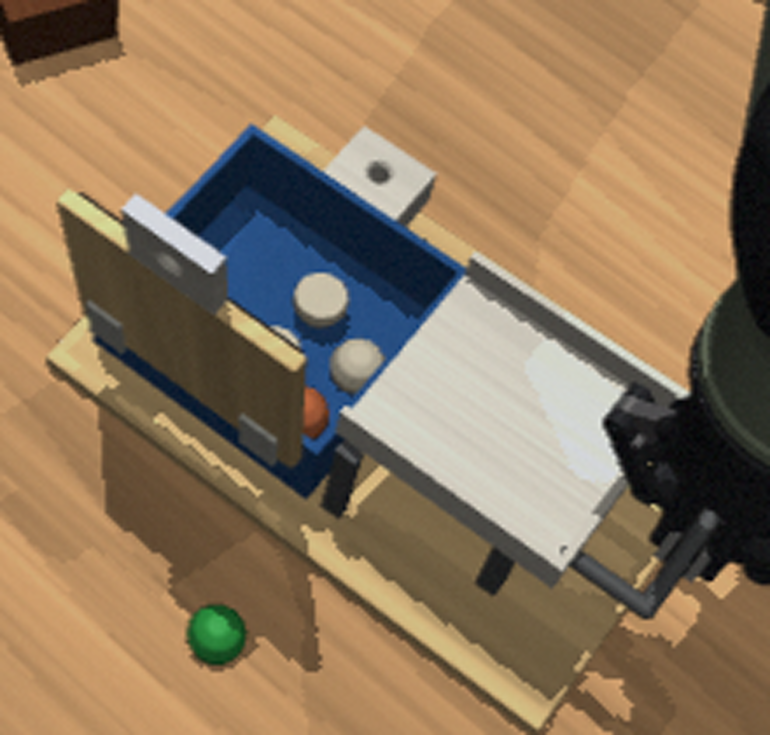

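The tray is down, level and empty. I'll triangulate the flange's end-face corners to get the lid angle, then release the bar.

```bash
python3 - <<'E'
from h import *
t=load('top');s=load('scene')
def C(u,v,k,x0,y0): return (x0+(u+.5)/k-.5,y0+(v+.5)/k-.5)
c,sn=np.cos(RY),np.sin(RY)
for n,a,b in[('+yout',(447,65),(221,208)),('-yout',(570,55),(124,143)),('-yin',(572,83),(136,126)),('+yin',(449,92),(226,191))]:
    p,e=tri(t,C(*a,4,135,170),s,C(*b,3.5,280,200)); d=p[:2]-RO
    print(n,'rig',np.round([c*d[0]+sn*d[1],-sn*d[0]+c*d[1],p[2]],4),round(e,4))
for th in (1.6,1.7,1.75,1.8): print(th,'out corner',.075-.189*np.cos(th)+.01*np.sin(th),.072+.189*np.sin(th)+.01*np.cos(th))
b=rig(0.19,0)
T,_=tool()
rel([((T[0,3],T[1,3],.2),down(.06)),((T[0,3]+.02,T[1,3]-.02,.34),down(.06)),((b[0],b[1],.34),down(.06)),((b[0],b[1],.215),down(.06))])
E
```

```text
+yout rig [0.107  0.0273 0.2585] 0.0041
-yout rig [ 0.1084 -0.0241  0.2588] 0.0026
-yin rig [ 0.0974 -0.0251  0.2578] 0.0005
+yin rig [0.0971 0.0253 0.257 ] 0.0005
1.6 out corner 0.09051444574535863 0.26062741575183157
1.7 out corner 0.10926825752637884 0.2581362042325613
1.75 out corner 0.11852836398649337 0.25619088340267915
1.8 out corner 0.12767967220577542 0.25378518128904803
travel [0.0, -0.0, -0.1186] twist [-0.01, -0.01, -0.31] |d| 0.119
travel [0.0189, 0.021, -0.2586] twist [-0.01, -0.01, -0.31] |d| 0.26
travel [0.1909, 0.2454, -0.2586] twist [-0.01, -0.01, -0.31] |d| 0.404
travel [0.1909, 0.2454, -0.1336] twist [-0.01, -0.01, -0.31] |d| 0.338
```

Emit:
apply_moves(commands=[{"travel": [0, 0, 0], "twist": [0, 0, 0], "claw": 0.03}, {"travel": [0, 0, 0], "twist": [0, 0, 0], "claw": 0.03}, {"travel": [0, 0, 0], "twist": [0, 0, 0], "claw": 0.03}, {"travel": [0, 0, -0.03], "twist": [0, 0, 0], "claw": 0.03}, {"travel": [0, 0, -0.08], "twist": [0, 0, 0], "claw": 0.03}, {"travel": [0, 0, -0.13], "twist": [0, 0, 0], "claw": 0.0}, {"travel": [0, 0, -0.18], "twist": [0, 0, 0], "claw": 0.0}, {"travel": [0, 0, -0.23], "twist": [0, 0, 0], "claw": 0.0}, {"travel": [0, 0, -0.255], "twist": [0, 0, 0], "claw": 0.0}])

```text
clock: 8.75
position: [0.5449, 0.2458, 0.3417]
tool_rot: [-3.14, -0.004, 0.055]
force: [-0.2, 0.1, -0.3]
grip_width: 0.0004
```

The lid angle is about 1.70 rad, with the flange tip at rig x ≈ 0.108 and z ≈ 0.258. I'll go behind it with closed fingers.

```bash
python3 - <<'E'
from h import *
b=rig(0.16,0);e=rig(-.045,0)
rel([((b[0],b[1],.34),down(.06)),((b[0],b[1],.215),down(.06))])
E
```

```text
travel [0.1606, 0.2458, 0.0019] twist [-0.11, -0.23, -0.31] |d| 0.294
travel [0.1601, 0.246, 0.1269] twist [-0.11, -0.23, -0.31] |d| 0.32
```

Emit:
apply_moves(commands=[{"travel": [0.161, 0.246, 0], "twist": [0, 0, -0.3], "claw": 0.0}, {"travel": [0.161, 0.246, 0], "twist": [0, 0, -0.3], "claw": 0.0}, {"travel": [0.161, 0.246, 0], "twist": [0, 0, -0.3], "claw": 0.0}, {"travel": [0.161, 0.246, 0], "twist": [0, 0, -0.3], "claw": 0.0}, {"travel": [0.161, 0.246, 0], "twist": [0, 0, -0.3], "claw": 0.0}, {"travel": [0.161, 0.246, 0], "twist": [0, 0, -0.3], "claw": 0.0}, {"travel": [0.161, 0.246, 0], "twist": [0, 0, -0.3], "claw": 0.0}, {"travel": [0.161, 0.246, 0], "twist": [0, 0, -0.3], "claw": 0.0}])

```text
clock: 9.55
position: [0.7186, 0.0079, 0.3363]
tool_rot: [-3.141, 0.001, 0.059]
force: [-1.0, 1.6, -0.1]
grip_width: 0.0002
```

```bash
python3 - <<'E'
from h import *
b=rig(0.16,0);e=rig(-.045,0)
T,s=tool();print(s['position'],s['qpos'])
rel([((b[0],b[1],.215),down(.06))])
f=bot.grab_frame('scene');crop(f['frame'],230,130,480,330,3.2,'pics/s6.png')
E
```

```text
[0.71863386 0.00787685 0.33629213] [ 0.00236775  0.6182978  -0.1772644   1.16192464  0.10405375  1.37130808
 -1.67567906]
travel [0.0003, -0.0012, 0.1213] twist [-0.02, 0.08, -0.08] |d| 0.121
```

View pics/s6.png

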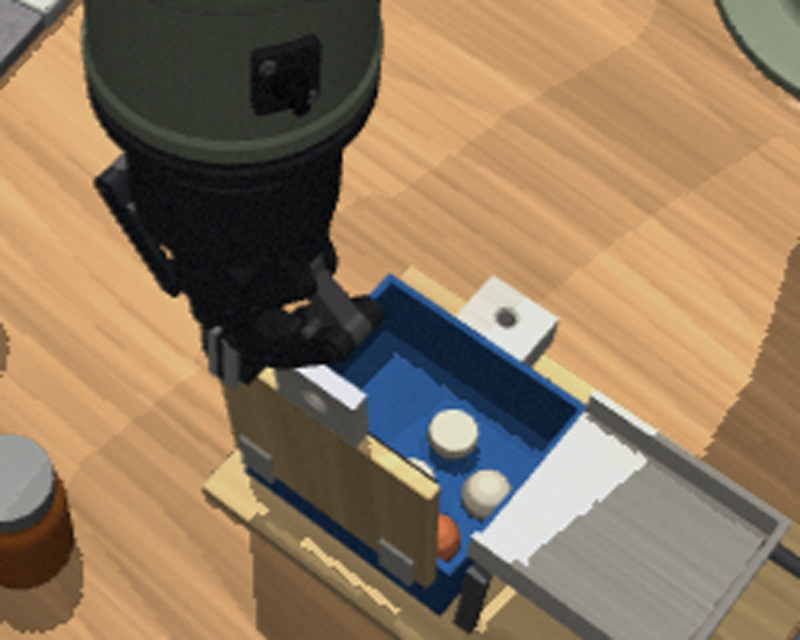

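Fingers are above and behind the flange. I'll descend, then pull.

Emit:
apply_moves(commands=[{"travel": [0, -0.001, 0.05], "twist": [0, 0, 0], "claw": 0.0}, {"travel": [0, -0.001, 0.09], "twist": [0, 0, 0], "claw": 0.0}, {"travel": [0, -0.001, 0.121], "twist": [0, 0, 0], "claw": 0.0}, {"travel": [0, -0.001, 0.121], "twist": [0, 0, 0], "claw": 0.0}, {"travel": [-0.02, -0.001, 0.121], "twist": [0, 0, 0], "claw": 0.0}, {"travel": [-0.035, -0.001, 0.121], "twist": [0, 0, 0], "claw": 0.0}, {"travel": [-0.05, -0.001, 0.121], "twist": [0, 0, 0], "claw": 0.0}, {"travel": [-0.065, -0.001, 0.121], "twist": [0, 0, 0], "claw": 0.0}])

```text
clock: 10.4
position: [0.6541, 0.0068, 0.2192]
tool_rot: [-3.141, -0.004, 0.061]
force: [2.1, 0.2, 7.2]
grip_width: 0.0
```

Emit:
apply_moves(commands=[{"travel": [-0.015, 0, 0], "twist": [0, 0, 0], "claw": 0.0}, {"travel": [-0.03, 0, 0], "twist": [0, 0, 0], "claw": 0.0}, {"travel": [-0.045, 0, 0], "twist": [0, 0, 0], "claw": 0.0}, {"travel": [-0.06, 0, 0], "twist": [0, 0, 0], "claw": 0.0}, {"travel": [-0.075, 0, 0.002], "twist": [0, 0, 0], "claw": 0.0}, {"travel": [-0.09, 0, 0.008], "twist": [0, 0, 0], "claw": 0.0}, {"travel": [-0.105, 0, 0.016], "twist": [0, 0, 0], "claw": 0.0}, {"travel": [-0.12, 0, 0.026], "twist": [0, 0, 0], "claw": 0.0}, {"travel": [-0.13, 0, 0.036], "twist": [0, 0, 0], "claw": 0.0}, {"travel": [-0.14, 0, 0.044], "twist": [0, 0, 0], "claw": 0.0}])

```text
clock: 11.4
position: [0.5143, -0.0018, 0.174]
tool_rot: [3.142, -0.003, 0.061]
force: [0.5, -0.1, -1.6]
grip_width: 0.0001
```

```bash
python3 - <<'E'
from h import *
T,s=tool();print(s['position'],s['force'])
f=bot.grab_frame('scene');crop(f['frame'],280,130,500,330,3.5,'pics/s7.png')
E
```

```text
[ 0.51433041 -0.00181596  0.17402539] [ 0.51994565 -0.1015229  -1.61563215]
```

View pics/s7.png

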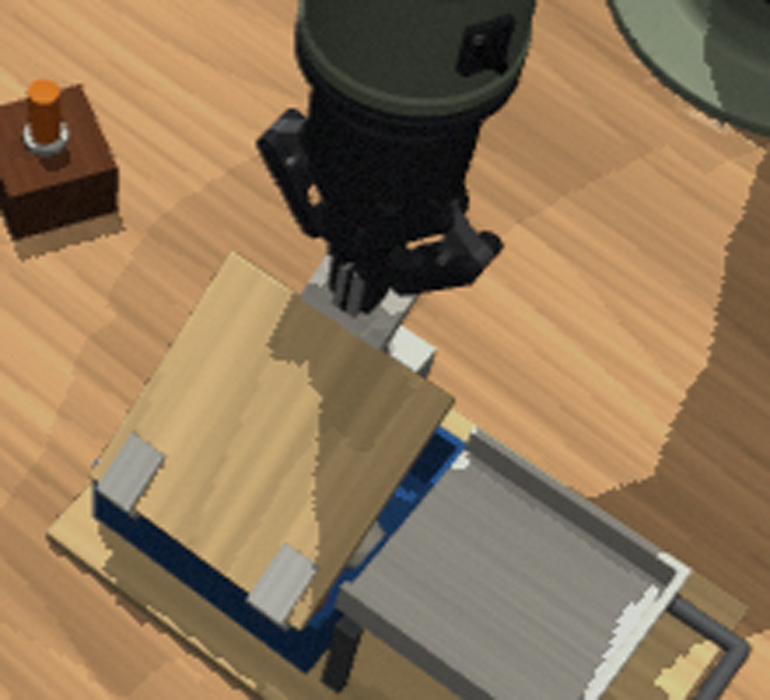

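The lid is sinking with the fingers clear above it. I'll rise and go over the pin.

```bash
python3 - <<'E'
from h import *
rel([((.4775,-.259,.25),down(.06)),((.4775,-.259,.18),down(.06))])
E
```

```text
travel [-0.0506, 0.2544, -0.0771] twist [0.01, -0.02, 0.06] |d| 0.271
travel [-0.0506, 0.2543, -0.0071] twist [0.01, -0.02, 0.06] |d| 0.259
```

Emit:
apply_moves(commands=[{"travel": [0, 0, -0.03], "twist": [0, 0, 0], "claw": 0.0}, {"travel": [0, 0, -0.07], "twist": [0, 0, 0], "claw": 0.0}, {"travel": [-0.02, 0.04, -0.077], "twist": [0, 0, 0], "claw": 0.05}, {"travel": [-0.05, 0.254, -0.06], "twist": [0, 0, 0], "claw": 0.05}, {"travel": [-0.05, 0.254, -0.06], "twist": [0, 0, 0], "claw": 0.05}, {"travel": [-0.05, 0.254, -0.06], "twist": [0, 0, 0], "claw": 0.05}, {"travel": [-0.05, 0.254, -0.04], "twist": [0, 0, 0], "claw": 0.05}, {"travel": [-0.05, 0.254, -0.02], "twist": [0, 0, 0], "claw": 0.05}, {"travel": [-0.05, 0.254, -0.008], "twist": [0, 0, 0], "claw": 0.05}, {"travel": [-0.05, 0.254, -0.008], "twist": [0, 0, 0], "claw": 0.05}])

```text
clock: 12.45
position: [0.4795, -0.2583, 0.1802]
tool_rot: [-3.141, 0.001, 0.06]
force: [1.3, 1.7, 0.5]
grip_width: 0.05
```

```bash
python3 - <<'E'
from h import *
T,s=tool();print(s['position'],s['force'],s['tool_rot'])
f=bot.grab_frame('wrist');dump('w8',(T,f));cv2.imwrite('pics/w8.png',f['frame'])
print(wproj(f,T,(.4775,-.259,.091)),wproj(f,T,(.4775,-.259,.051)))
f=bot.grab_frame('scene');crop(f['frame'],230,130,500,330,2.9,'pics/s8.png')
E
```

```text
[ 0.47949784 -0.25834417  0.18024514] [1.27050692 1.66551923 0.48057084] [-3.14060068e+00  6.59935301e-04  6.03946115e-02]
[326.42615827 245.08296518] [326.23373983 228.22969687]
```

View pics/w8.png

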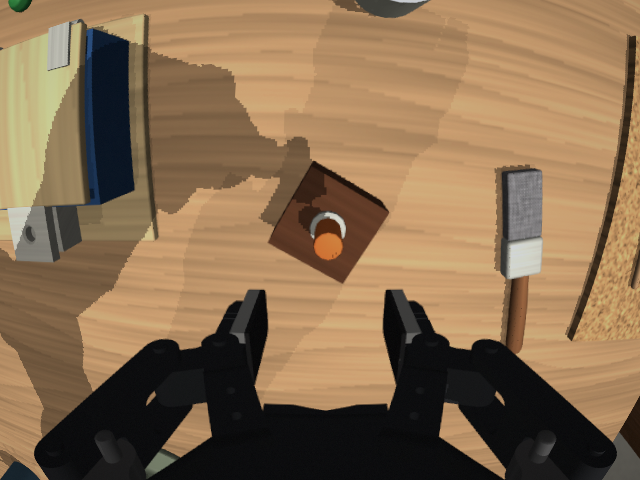

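View pics/s8.png

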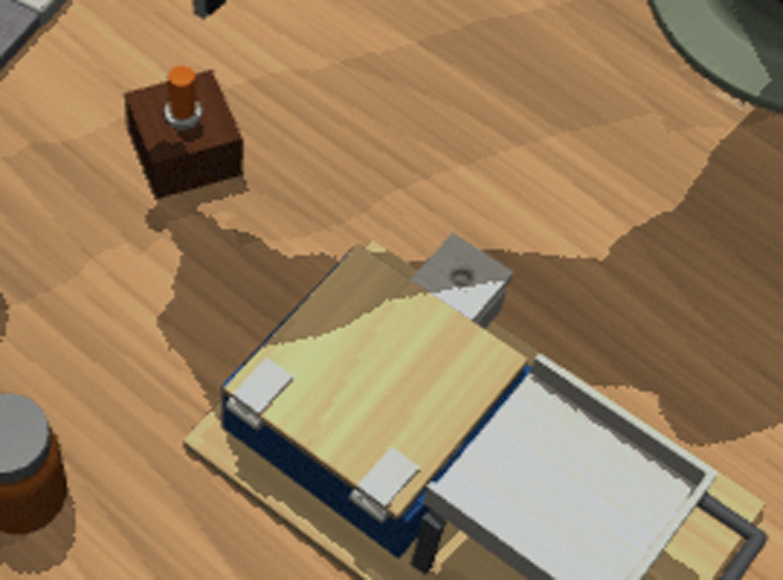

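```bash
python3 - <<'E'
from h import *
T,f=load('w8')
hsv=cv2.cvtColor(f['frame'],cv2.COLOR_BGR2HSV)
m=cv2.inRange(hsv,(5,170,170),(20,255,255)); m[:,:280]=0;m[:,380:]=0;m[:200]=0;m[290:]=0
n,l,st,c=cv2.connectedComponentsWithStats(m);i=1+np.argmax(st[1:,4]);print(st[i],c[i])
p=wonz(f,T,*c[i],.091);print(p)
t=bot.grab_frame('top');dump('top2',t);crop(t['frame'],220,200,340,330,4.5,'pics/t8.png')
rel([((p[0],p[1],.057),down(.06))])
E
```

```text
[314 233  28  27 570] [327.68245614 245.8877193 ]
[ 0.47699073 -0.25986045  0.091     ]
travel [-0.0039, 0.0015, 0.1249] twist [0.03, -0.11, 0.11] |d| 0.125
```

View pics/t8.png

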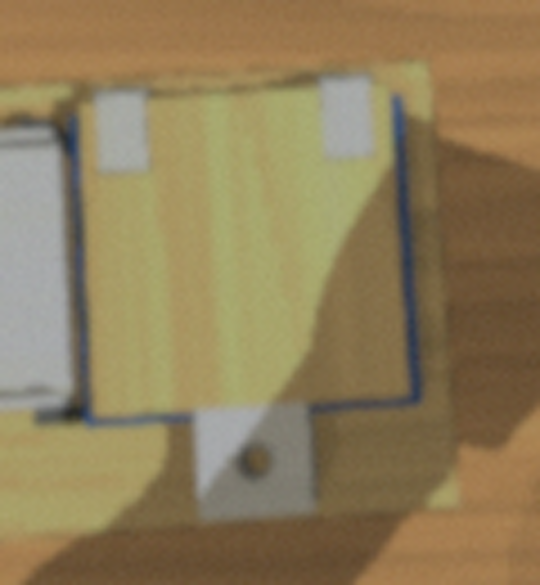

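Emit:
apply_moves(commands=[{"travel": [-0.002, 0.001, 0.04], "twist": [0, 0, 0], "claw": 0.05}, {"travel": [-0.002, 0.001, 0.08], "twist": [0, 0, 0], "claw": 0.05}, {"travel": [-0.002, 0.001, 0.105], "twist": [0, 0, 0], "claw": 0.05}, {"travel": [-0.002, 0.001, 0.122], "twist": [0, 0, 0], "claw": 0.05}, {"travel": [-0.002, 0.001, 0.122], "twist": [0, 0, 0], "claw": 0.05}, {"travel": [-0.002, 0.001, 0.122], "twist": [0, 0, 0], "claw": 0.05}])

```text
clock: 13.2
position: [0.4783, -0.26, 0.0596]
tool_rot: [3.141, -0.001, 0.061]
force: [0.1, -0.3, 0.4]
grip_width: 0.0502
```

```bash
python3 - <<'E'
from h import *
for k in range(3):
    T,s=tool();print(s['position'],s['force'],s['tool_rot'],s['clock'])
f=bot.grab_frame('wrist');dump('w9',(T,f));cv2.imwrite('pics/w9.png',f['frame'])
T,s=tool();print(s['position'])
t=load('top2')
lh=onz(t,276.5,301.8,.086);print('lidhole',lh, rig(-.09,0))
E
```

```text
[ 0.47832357 -0.25995914  0.05957146] [ 0.12134405 -0.25910523  0.36602122] [ 3.14114602e+00 -1.17759753e-03  6.09361449e-02] 13.2
[ 0.47832357 -0.25995914  0.05957146] [ 0.12134405 -0.25910523  0.36602122] [ 3.14114602e+00 -1.17759753e-03  6.09361449e-02] 13.2
[ 0.47832357 -0.25995914  0.05957146] [ 0.12134405 -0.25910523  0.36602122] [ 3.14114602e+00 -1.17759753e-03  6.09361449e-02] 13.2
[ 0.47844763 -0.26021985  0.05987557]
lidhole [ 0.47006664 -0.00658057  0.086     ] [ 0.46916087 -0.00577879  0.        ]
```

View pics/w9.png

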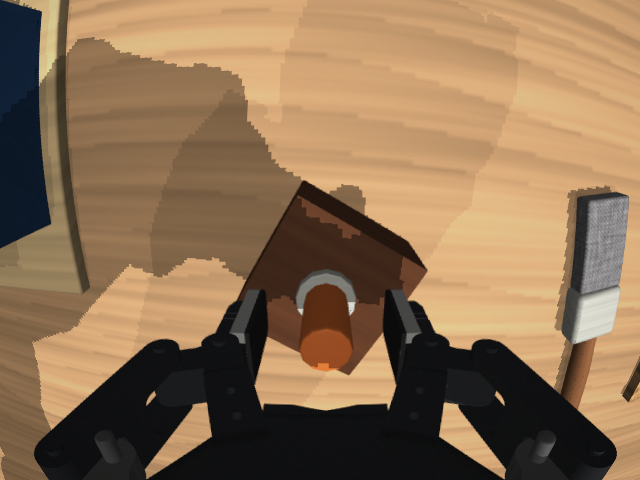

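The pin is between the pads. I'll go slightly lower, with the finger ends just above the collar, and close.

Emit:
apply_moves(commands=[{"travel": [-0.001, 0, 0.004], "twist": [0, 0, 0], "claw": 0.05}, {"travel": [-0.001, 0, 0.004], "twist": [0, 0, 0], "claw": 0.0}, {"travel": [-0.001, 0, 0.004], "twist": [0, 0, 0], "claw": 0.0}, {"travel": [-0.001, 0, 0.004], "twist": [0, 0, 0], "claw": 0.0}, {"travel": [-0.001, 0, 0.004], "twist": [0, 0, 0], "claw": 0.0}, {"travel": [-0.001, 0, 0.004], "twist": [0, 0, 0], "claw": 0.0}], force=80)

```text
clock: 13.85
position: [0.4765, -0.2604, 0.0549]
tool_rot: [3.141, -0.0, 0.06]
force: [-1.3, 1.8, 9.0]
grip_width: 0.0183
```

```bash
python3 - <<'E'
from h import *
T,s=tool();print(s['position'],s['force'],s['tool_rot'],s['grip_width'])
f=bot.grab_frame('wrist');dump('w10',(T,f));cv2.imwrite('pics/w10.png',f['frame'])
E
```

```text
[ 0.47651868 -0.2604151   0.05489004] [-1.29529813  1.76567079  9.02696812] [ 3.14139046e+00 -3.86240967e-04  5.98877896e-02] 0.01828256426228557
```

View pics/w10.png

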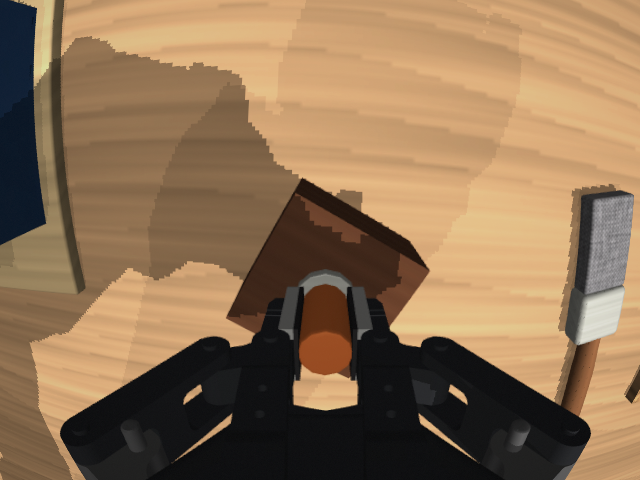

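Emit:
apply_moves(commands=[{"travel": [0, 0, -0.01], "twist": [0, 0, 0], "claw": 0.0}, {"travel": [0, 0, -0.025], "twist": [0, 0, 0], "claw": 0.0}, {"travel": [0, 0, -0.045], "twist": [0, 0, 0], "claw": 0.0}, {"travel": [0, 0, -0.07], "twist": [0, 0, 0], "claw": 0.0}, {"travel": [0, 0, -0.1], "twist": [0, 0, 0], "claw": 0.0}, {"travel": [0, 0, -0.13], "twist": [0, 0, 0], "claw": 0.0}, {"travel": [0, 0, -0.145], "twist": [0, 0, 0], "claw": 0.0}, {"travel": [0, 0, -0.145], "twist": [0, 0, 0], "claw": 0.0}])

```text
clock: 14.7
position: [0.4772, -0.2609, 0.2019]
tool_rot: [3.14, -0.003, 0.06]
force: [0.1, 0.7, -0.9]
grip_width: 0.0179
```

```bash
python3 - <<'E'
from h import *
T,s=tool();print(s['position'],s['force'],s['tool_rot'],s['grip_width'])
f=bot.grab_frame('wrist');dump('w11',(T,f));crop(f['frame'],220,200,430,380,3.5,'pics/w11.png')
for z in (-.016-.02,-.016+.02,-.016+.026,-.016+.064): print(z,wproj(f,T,T[:3,:3]@[0,0,z]+T[:3,3]))
L=rig(-.09,0);rel([((L[0],L[1],.19),down(.06))])
f=bot.grab_frame('scene');crop(f['frame'],230,100,450,280,3.5,'pics/s11.png')
E
```

```text
[ 0.47719665 -0.2608582   0.20189923] [ 0.14619768  0.66822429 -0.89937953] [ 3.13973424 -0.00342092  0.05970698] 0.017933044942797016
-0.036000000000000004 [326.26576416 354.978397  ]
0.004 [325.90316299 302.43860124]
0.009999999999999998 [325.86109686 296.40279509]
0.048 [325.64509228 265.59638273]
travel [0.0078, -0.2548, 0.0101] twist [0.05, -0.09, -0.01] |d| 0.255
```

View pics/w11.png

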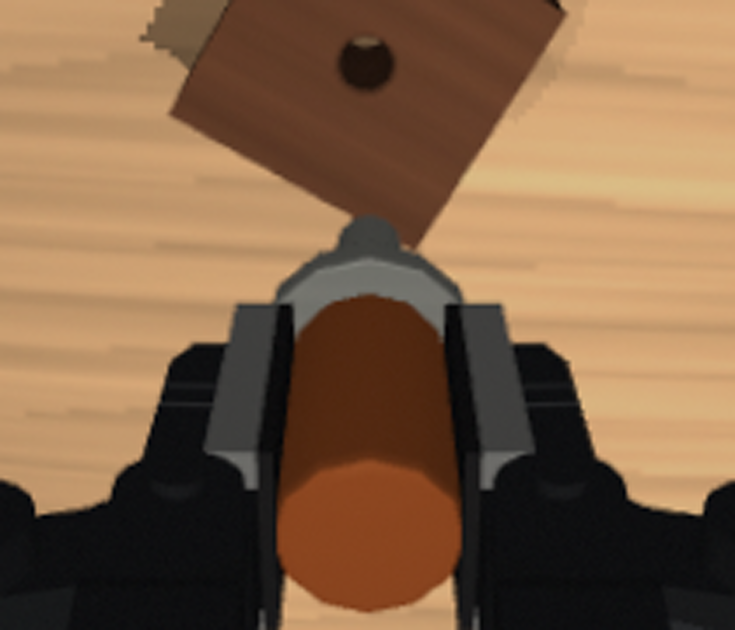

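View pics/s11.png

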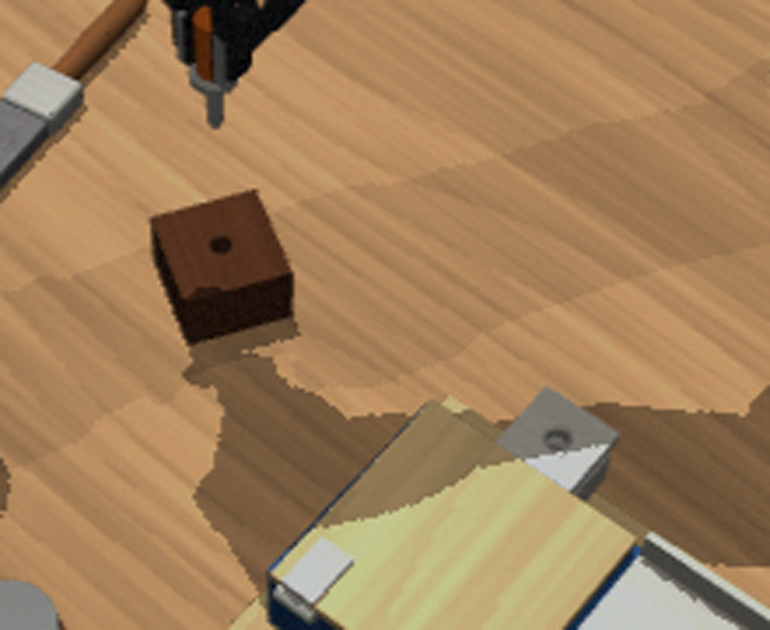

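The pin is held upright and centred in the pads. I'll hover over the lid hole for a visual check before inserting.

```bash
python3 - <<'E'
from h import *
rel([((.4685,-.0063,.19),down(.06)),((.4685,-.0063,.168),down(.06))])
E
```

```text
travel [0.0076, -0.2541, 0.0093] twist [0.01, -0.01, -0.01] |d| 0.254
travel [0.0075, -0.2541, 0.0313] twist [0.01, -0.01, -0.01] |d| 0.256
```

Emit:
apply_moves(commands=[{"travel": [0.001, -0.03, 0.0], "twist": [0, 0, 0], "claw": 0.0}, {"travel": [0.002, -0.07, 0.0], "twist": [0, 0, 0], "claw": 0.0}, {"travel": [0.003, -0.11, 0.0], "twist": [0, 0, 0], "claw": 0.0}, {"travel": [0.005, -0.15, 0.0], "twist": [0, 0, 0], "claw": 0.0}, {"travel": [0.006, -0.19, 0.0], "twist": [0, 0, 0], "claw": 0.0}, {"travel": [0.007, -0.22, 0.005], "twist": [0, 0, 0], "claw": 0.0}, {"travel": [0.0075, -0.245, 0.015], "twist": [0, 0, 0], "claw": 0.0}, {"travel": [0.0075, -0.254, 0.0313], "twist": [0, 0, 0], "claw": 0.0}, {"travel": [0.0075, -0.254, 0.0313], "twist": [0, 0, 0], "claw": 0.0}, {"travel": [0.0075, -0.254, 0.0313], "twist": [0, 0, 0], "claw": 0.0}])

```text
clock: 15.8
position: [0.4682, -0.0069, 0.1676]
tool_rot: [3.141, 0.002, 0.06]
force: [-0.2, -0.2, -0.8]
grip_width: 0.0183
```

```bash
python3 - <<'E'
from h import *
T,s=tool();print(s['position'],s['force'],s['tool_rot'],s['grip_width'])
f=bot.grab_frame('wrist');dump('w12',(T,f));crop(f['frame'],250,180,400,310,5,'pics/w12.png')
print('hole pred',wproj(f,T,(.4687,-.0063,.088)),wproj(f,T,(.4687+.01,-.0063,.088)),'axis',wproj(f,T,T[:3,3]*[1,1,0]+[0,0,.088]))
f=bot.grab_frame('scene');crop(f['frame'],300,150,460,280,5,'pics/s12.png')
E
```

```text
[ 0.46822036 -0.00687513  0.16758293] [-0.16850412 -0.17079788 -0.80581552] [3.14147991e+00 1.73414110e-03 5.99168391e-02] 0.018258288270262105
hole pred [324.63688287 246.04001426] [325.58545818 230.88560289] axis [325.50059019 246.8075896 ]
```

View pics/w12.png

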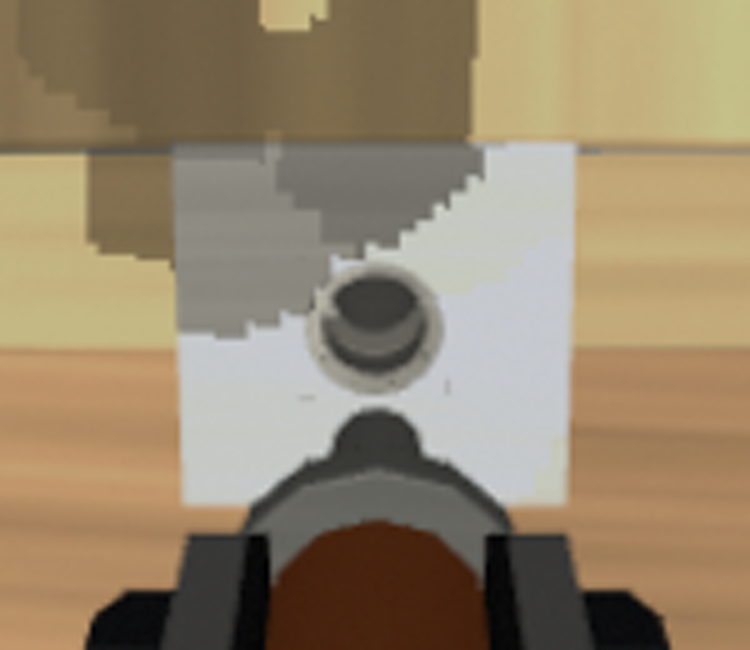

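View pics/s12.png

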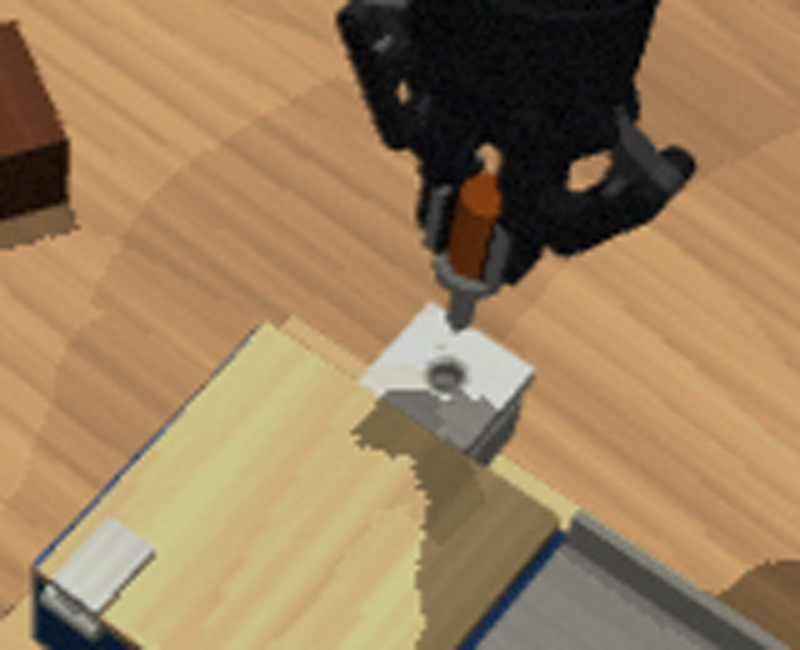

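```bash
python3 - <<'E'
from h import *
T,f=load('w12')
P=lambda x,y,z:np.round(wproj(f,T,T[:3,:3]@[x,y,z]+T[:3,3]),1)
for d in (0,.001): print(d,'tip r3',P(d+.003,0,.048),'shank',P(d+.005,0,.042),'collar top',P(d+.014,0,.004),'bot',P(d+.014,0,.010),'handle top near edge',P(d-.01,0,-.036),'far',P(d+.01,0,-.036),'axis at hole',P(d,0,T[2,3]-.088))
f2=load('w11')[1]
f=bot.grab_frame('wrist');crop(f['frame'],250,240,400,370,5,'pics/w13.png')
E
```

```text
0 tip r3 [325.6 260.5] shank [325.7 261.1] collar top [325.9 273.4] bot [325.9 268.1] handle top near edge [326.2 377. ] far [326.3 330.9] axis at hole [325.5 247. ]
0.001 tip r3 [325.6 258.8] shank [325.7 259.3] collar top [325.9 271.3] bot [325.9 266.1] handle top near edge [326.2 374.9] far [326.3 328.4] axis at hole [325.5 245.5]
```

View pics/w13.png

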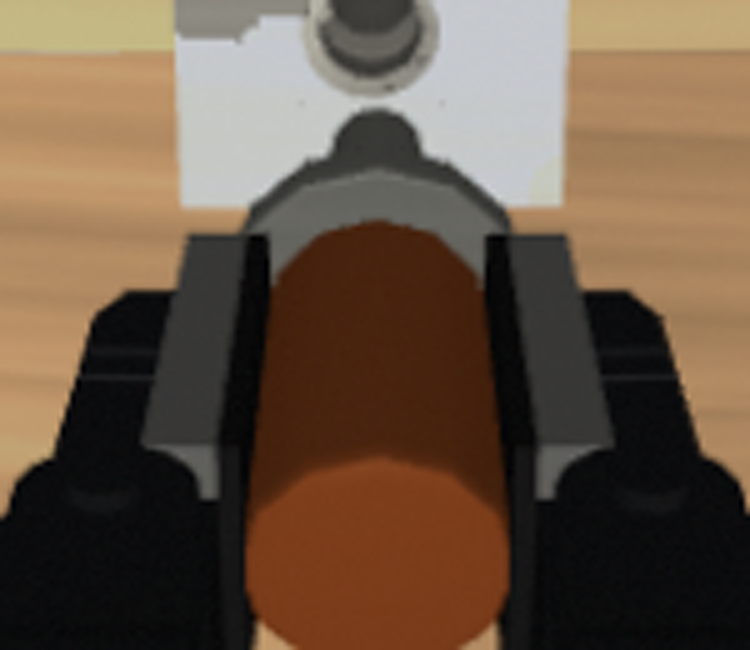

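The pin axis is on the tool axis to within about 0.3 mm. The hole centre sits about 1.2 mm further along tool x and level in y, which agrees with the lug estimate. I'll shift and descend into the lid hole.

Emit:
apply_moves(commands=[{"travel": [0.0012, 0, 0.005], "twist": [0, 0, 0], "claw": 0.0}, {"travel": [0.0012, 0, 0.012], "twist": [0, 0, 0], "claw": 0.0}, {"travel": [0.0012, 0, 0.019], "twist": [0, 0, 0], "claw": 0.0}, {"travel": [0.0012, 0, 0.025], "twist": [0, 0, 0], "claw": 0.0}, {"travel": [0.0012, 0, 0.029], "twist": [0, 0, 0], "claw": 0.0}, {"travel": [0.0012, 0, 0.033], "twist": [0, 0, 0], "claw": 0.0}, {"travel": [0.0012, 0, 0.036], "twist": [0, 0, 0], "claw": 0.0}, {"travel": [0.0012, 0, 0.036], "twist": [0, 0, 0], "claw": 0.0}])

```text
clock: 16.75
position: [0.4697, -0.0063, 0.1317]
tool_rot: [-3.142, 0.001, 0.06]
force: [-0.2, -0.0, -0.2]
grip_width: 0.0189
```

```bash
python3 - <<'E'
from h import *
T,s=tool();print(s['position'],s['force'],s['moment'],s['tool_rot'],s['grip_width'])
f=bot.grab_frame('wrist');crop(f['frame'],250,180,400,310,5,'pics/w14.png')
f=bot.grab_frame('scene');crop(f['frame'],300,150,460,280,5,'pics/s14.png')
E
```

```text
[ 0.46968175 -0.00629034  0.1316529 ] [-0.15129735 -0.01887442 -0.17750559] [-0.00012437  0.01887872 -0.0224118 ] [-3.14156720e+00  5.07891647e-04  6.00533795e-02] 0.018856462064688134
```

View pics/w14.png

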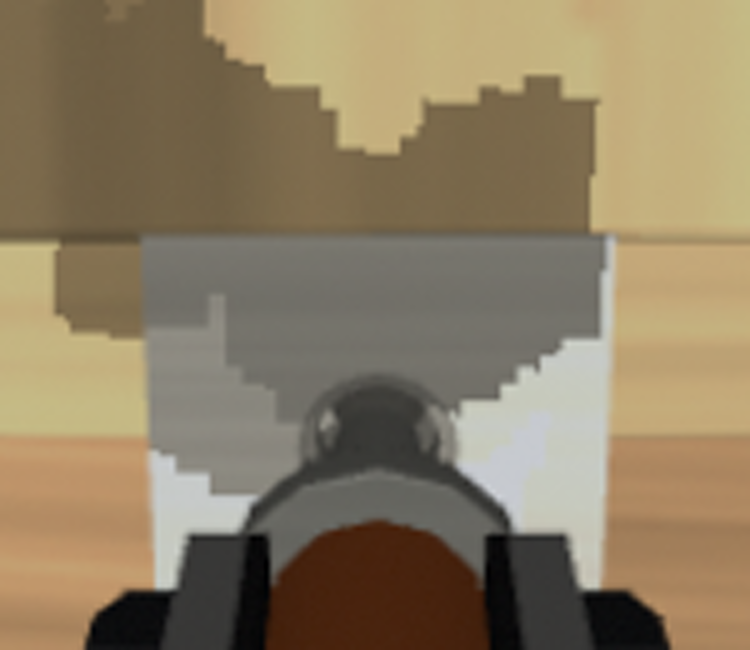

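View pics/s14.png

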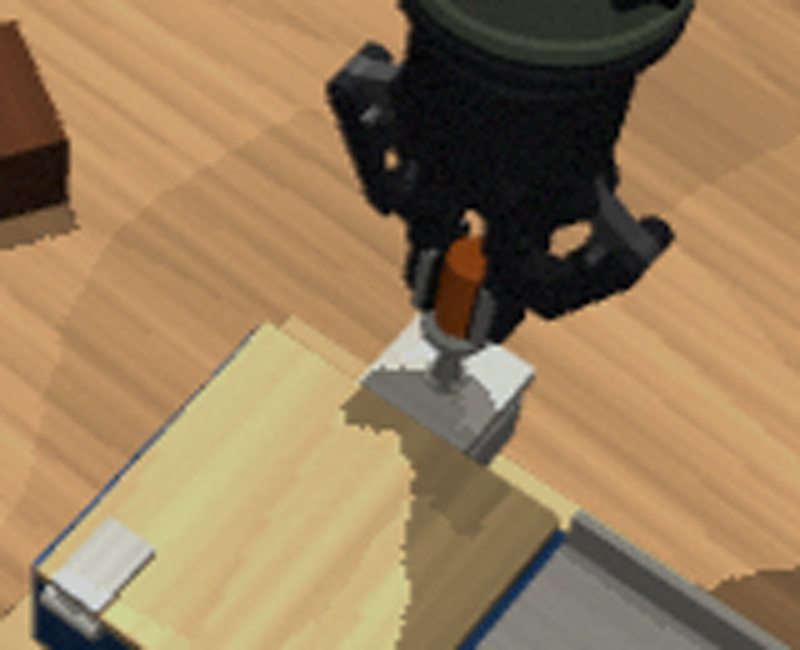

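The tip is in the lid hole, centred, with no contact force. Continuing into the lug hole with small steps.

Emit:
apply_moves(commands=[{"travel": [0, 0, 0.003], "twist": [0, 0, 0], "claw": 0.0}, {"travel": [0, 0, 0.006], "twist": [0, 0, 0], "claw": 0.0}, {"travel": [0, 0, 0.009], "twist": [0, 0, 0], "claw": 0.0}, {"travel": [0, 0, 0.012], "twist": [0, 0, 0], "claw": 0.0}, {"travel": [0, 0, 0.014], "twist": [0, 0, 0], "claw": 0.0}, {"travel": [0, 0, 0.016], "twist": [0, 0, 0], "claw": 0.0}, {"travel": [0, 0, 0.016], "twist": [0, 0, 0], "claw": 0.0}])

```text
clock: 17.55
position: [0.4697, -0.0063, 0.1158]
tool_rot: [-3.142, 0.0, 0.06]
force: [0.3, -0.8, -1.9]
grip_width: 0.0179
```

```bash
python3 - <<'E'
from h import *
T,s=tool();print(s['position'],s['force'],s['moment'],s['tool_rot'],s['grip_width'])
E
```

```text
[ 0.46973267 -0.00630156  0.11575781] [ 0.30124617 -0.81761019 -1.92194021] [ 0.02373336  0.03302643 -0.00801405] [-3.14155061e+00  3.58160522e-04  5.99145984e-02] 0.01786917278774123
```

The tip is 4 mm into the lug hole with no jam. Continuing towards collar contact.

Emit:
apply_moves(commands=[{"travel": [0, 0, 0.003], "twist": [0, 0, 0], "claw": 0.0}, {"travel": [0, 0, 0.006], "twist": [0, 0, 0], "claw": 0.0}, {"travel": [0, 0, 0.009], "twist": [0, 0, 0], "claw": 0.0}, {"travel": [0, 0, 0.012], "twist": [0, 0, 0], "claw": 0.0}, {"travel": [0, 0, 0.015], "twist": [0, 0, 0], "claw": 0.0}, {"travel": [0, 0, 0.017], "twist": [0, 0, 0], "claw": 0.0}, {"travel": [0, 0, 0.017], "twist": [0, 0, 0], "claw": 0.0}])

```text
clock: 18.25
position: [0.4697, -0.0063, 0.0987]
tool_rot: [-3.142, 0.001, 0.06]
force: [-1.0, 0.1, -2.5]
grip_width: 0.0183
```

Emit:
apply_moves(commands=[{"travel": [0, 0, 0.001], "twist": [0, 0, 0], "claw": 0.0}, {"travel": [0, 0, 0.002], "twist": [0, 0, 0], "claw": 0.0}, {"travel": [0, 0, 0.003], "twist": [0, 0, 0], "claw": 0.0}, {"travel": [0, 0, 0.003], "twist": [0, 0, 0], "claw": 0.0}])

```text
clock: 18.65
position: [0.4697, -0.0063, 0.0959]
tool_rot: [3.142, 0.0, 0.06]
force: [-3.0, -0.4, 0.6]
grip_width: 0.0182
```

```bash
python3 - <<'E'
from h import *
T,s=tool();print(s['position'],s['force'],s['moment'],s['grip_width'])
E
```

```text
[ 0.46972783 -0.00631539  0.09594011] [-2.99225796 -0.38258353  0.5678221 ] [-0.12981557  0.71019555 -0.00538395] 0.018197967208181502
```

Contact is beginning: a moment shows up at z ≈ 0.096. I'll press further in 1 mm steps and watch the force.

Emit:
apply_moves(commands=[{"travel": [0, 0, 0.001], "twist": [0, 0, 0], "claw": 0.0}, {"travel": [0, 0, 0.002], "twist": [0, 0, 0], "claw": 0.0}, {"travel": [0, 0, 0.003], "twist": [0, 0, 0], "claw": 0.0}, {"travel": [0, 0, 0.003], "twist": [0, 0, 0], "claw": 0.0}], force=100)

```text
clock: 19.05
position: [0.4698, -0.0063, 0.0929]
tool_rot: [3.142, 0.0, 0.06]
force: [-3.8, -1.1, 2.9]
grip_width: 0.018
```

```bash
python3 - <<'E'
from h import *
T,s=tool();print(s['position'],s['force'],s['moment'],s['grip_width'])
f=bot.grab_frame('wrist');crop(f['frame'],220,200,430,380,3.5,'pics/w15.png')
f=bot.grab_frame('scene');crop(f['frame'],300,170,460,300,5,'pics/s15.png')
E
```

```text
[ 0.46975269 -0.00633764  0.092886  ] [-3.81025325 -1.05323817  2.8899393 ] [-0.09309143  0.94603354  0.00437479] 0.018010373587098612
```

View pics/w15.png

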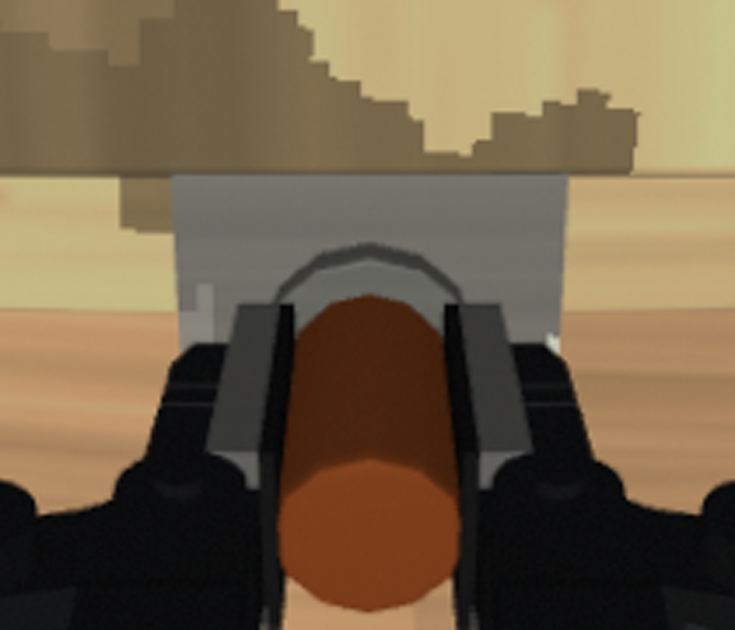

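View pics/s15.png

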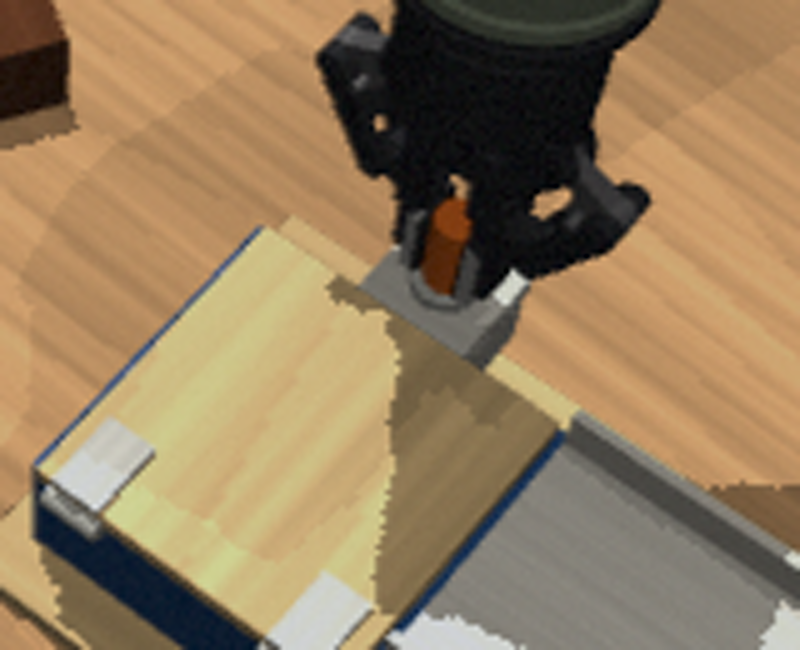

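Collar is on the lid. There's a slight sideways force of -3.8 N in x, so I'll ease x by 0.4 mm and press on.

Emit:
apply_moves(commands=[{"travel": [-0.0004, 0, 0.0], "twist": [0, 0, 0], "claw": 0.0}, {"travel": [-0.0004, 0, 0.001], "twist": [0, 0, 0], "claw": 0.0}, {"travel": [-0.0004, 0, 0.001], "twist": [0, 0, 0], "claw": 0.0}, {"travel": [-0.0004, 0, 0.001], "twist": [0, 0, 0], "claw": 0.0}])

```text
clock: 19.55
position: [0.4696, -0.0063, 0.092]
tool_rot: [-3.142, -0.0, 0.06]
force: [-1.9, -0.3, 3.8]
grip_width: 0.0177
```

```bash
python3 - <<'E'
from h import *
T,s=tool();print(s['position'],s['force'],s['moment'],s['grip_width'])
E
```

```text
[ 0.46959985 -0.00631161  0.09204829] [-1.90975269 -0.31501005  3.75174939] [-0.06243623  0.5074763   0.01588031] 0.01766755382885809
```

Emit:
apply_moves(commands=[{"travel": [-0.0003, 0, 0.0005], "twist": [0, 0, 0], "claw": 0.0}, {"travel": [-0.0003, 0, 0.001], "twist": [0, 0, 0], "claw": 0.0}, {"travel": [-0.0003, 0, 0.001], "twist": [0, 0, 0], "claw": 0.0}, {"travel": [-0.0003, 0, 0.001], "twist": [0, 0, 0], "claw": 0.0}])

```text
clock: 19.95
position: [0.4695, -0.0063, 0.0911]
tool_rot: [-3.142, -0.001, 0.06]
force: [-1.2, 0.1, 5.4]
grip_width: 0.018
```

```bash
python3 - <<'E'
from h import *
T,s=tool();print(s['position'],s['force'],s['moment'],s['grip_width'])
E
```

```text
[ 0.46947708 -0.00631262  0.09111413] [-1.17739047  0.12869453  5.35377156] [-0.08231447  0.307242   -0.04164249] 0.018020967260639485
```

Emit:
apply_moves(commands=[{"travel": [-0.0002, 0, 0.0005], "twist": [0, 0, 0], "claw": 0.0}, {"travel": [-0.0002, 0, 0.001], "twist": [0, 0, 0], "claw": 0.0}, {"travel": [-0.0002, 0, 0.001], "twist": [0, 0, 0], "claw": 0.0}, {"travel": [-0.0002, 0, 0.001], "twist": [0, 0, 0], "claw": 0.0}])

```text
clock: 20.35
position: [0.4694, -0.0063, 0.0903]
tool_rot: [-3.142, -0.001, 0.06]
force: [-2.7, -0.8, 9.8]
grip_width: 0.0179
```

```bash
python3 - <<'E'
from h import *
T,s=tool();print(s['position'],s['force'],s['moment'],s['grip_width'])
E
```

```text
[ 0.46943447 -0.00631869  0.09032924] [-2.71226547 -0.79292186  9.82091694] [-0.09624752  0.51805011  0.00954655] 0.01791798263727494
```

Emit:
apply_moves(commands=[{"travel": [-0.0001, 0, 0.0005], "twist": [0, 0, 0], "claw": 0.0}, {"travel": [-0.0001, 0, 0.001], "twist": [0, 0, 0], "claw": 0.0}, {"travel": [-0.0001, 0, 0.001], "twist": [0, 0, 0], "claw": 0.0}, {"travel": [-0.0001, 0, 0.001], "twist": [0, 0, 0], "claw": 0.0}])

```text
clock: 20.75
position: [0.4694, -0.0063, 0.0895]
tool_rot: [-3.142, -0.001, 0.06]
force: [-5.0, -0.6, 15.4]
grip_width: 0.018
```

```bash
python3 - <<'E'
from h import *
T,s=tool();print(s['position'],s['force'],s['moment'],s['grip_width'])
f=bot.grab_frame('wrist');crop(f['frame'],220,200,430,380,3.5,'pics/w16.png')
f=bot.grab_frame('scene');crop(f['frame'],300,170,460,300,5,'pics/s16.png')
E
```

```text
[ 0.4693914  -0.00630788  0.08951296] [-4.97989772 -0.60900919 15.35854202] [-0.06920972  0.68236451 -0.00803179] 0.018024740716101977
```

View pics/w16.png

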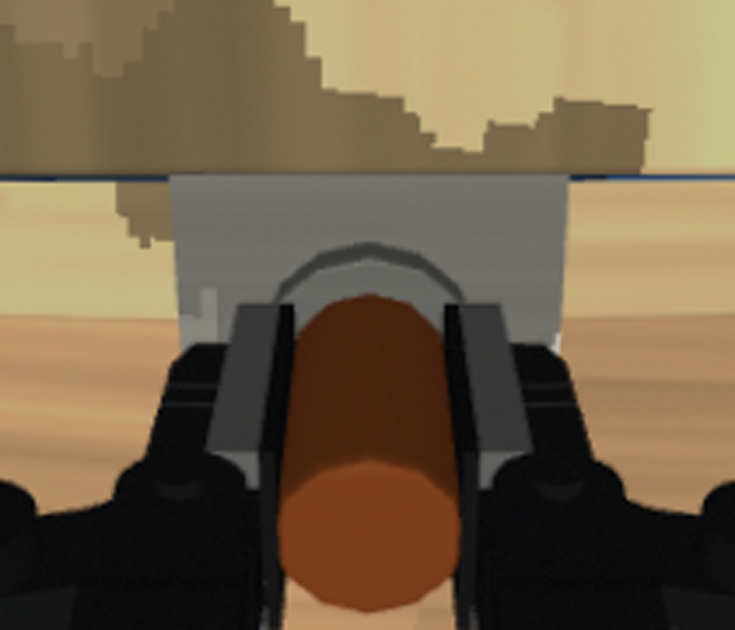

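View pics/s16.png

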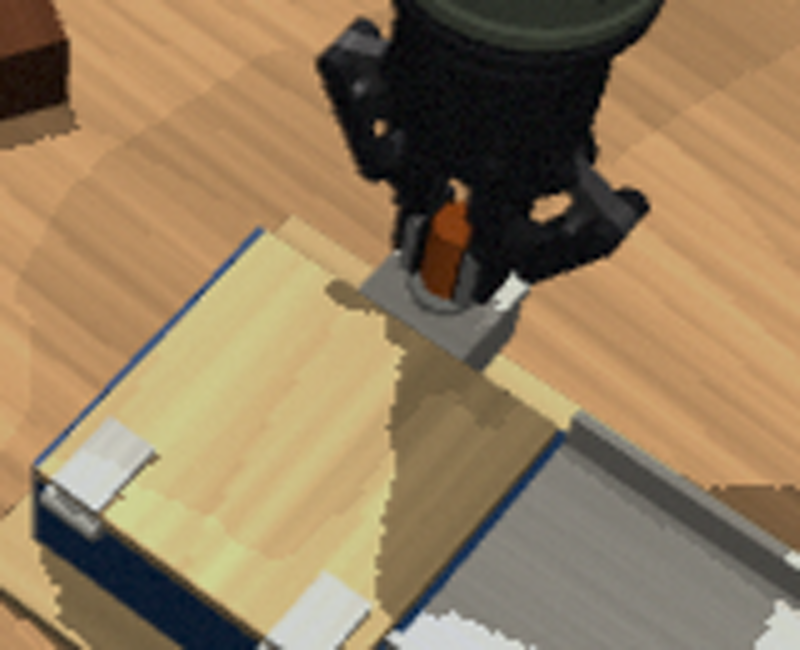

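The force now climbs about 7 N/mm, a hard stop after 6–7 mm of soft travel that matches the seal's 6 mm. The push is about 15 N and the pin hasn't slipped in the grip. I'll hold briefly and make a final check.

Emit:
apply_moves(commands=[{"travel": [0, 0, 0.0003], "twist": [0, 0, 0], "claw": 0.0}, {"travel": [0, 0, 0.0003], "twist": [0, 0, 0], "claw": 0.0}, {"travel": [0, 0, 0.0003], "twist": [0, 0, 0], "claw": 0.0}, {"travel": [0, 0, 0.0003], "twist": [0, 0, 0], "claw": 0.0}, {"travel": [0, 0, 0.0003], "twist": [0, 0, 0], "claw": 0.0}])

```text
clock: 21.35
position: [0.4694, -0.0063, 0.0893]
tool_rot: [3.142, -0.001, 0.06]
force: [-4.2, -0.1, 18.1]
grip_width: 0.0183
```

```bash
python3 - <<'E'
from h import *
T,s=tool();print(s['position'],s['force'],s['moment'],s['grip_width'],s['clock'])
f=bot.grab_frame('scene');cv2.imwrite('pics/s17.png',f['frame'])
E
```

```text
[ 0.46938755 -0.00632594  0.08927808] [-4.18290159 -0.11346709 18.07788428] [-0.13463511  0.80752456  0.00904384] 0.018337969481869554 21.35
```

View pics/s17.png

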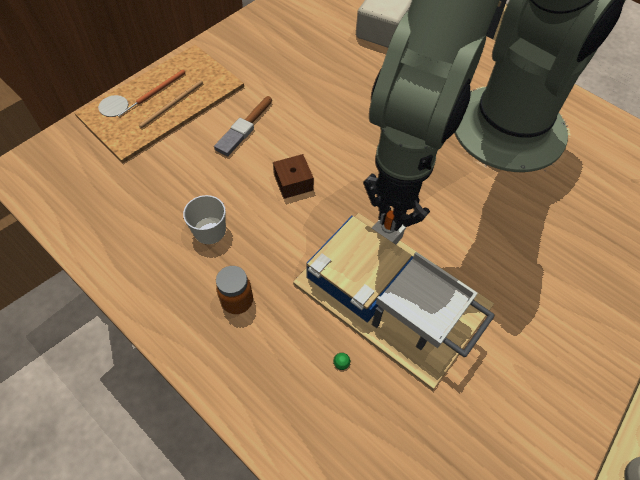

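```bash
python3 - <<'E'
from h import *
f=bot.grab_frame('scene');s=load('scene')
# lid free-edge corner outer face, ajar vs shut
for y in(-.07,.07):
  for a in (.035,0): print(y,a,np.round(proj(f,rig(.075-.142*np.cos(a)+.01*np.sin(a),y,.072+.142*np.sin(a)+.01*np.cos(a))),1))
im=f['frame'];cv2.imwrite('pics/a.png',cv2.resize(im[200:300,330:430],None,fx=6,fy=6,interpolation=cv2.INTER_NEAREST))
b=cv2.imread('pics/s14.png');print(b.shape)
# optical shift of the lid's region between ajar (s14 crop 300,150 x5) and now
g0=cv2.cvtColor(cv2.resize(b,(160,130),interpolation=cv2.INTER_AREA),cv2.COLOR_BGR2GRAY)
g1=cv2.cvtColor(im[150:280,300:460],cv2.COLOR_BGR2GRAY)
# left lid edge tip region
for n,(r0,r1,c0,c1) in {'left corner':(58,75,40,58),'left hinge':(105,120,10,30)}.items():
    r=cv2.matchTemplate(g1[r0-6:r1+6,c0-6:c1+6],g0[r0:r1,c0:c1],cv2.TM_CCOEFF_NORMED); _,v,_,l=cv2.minMaxLoc(r); print(n,v,l[0]-6,l[1]-6)
E
```

```text
-0.07 0.035 [352.5 214.2]
-0.07 0 [352.5 215.5]
0.07 0.035 [411.8 254.3]
0.07 0 [411.5 255.4]
(650, 800, 3)
left corner 0.8501303791999817 0 1
left hinge 0.9672189354896545 0 0
```

View pics/a.png

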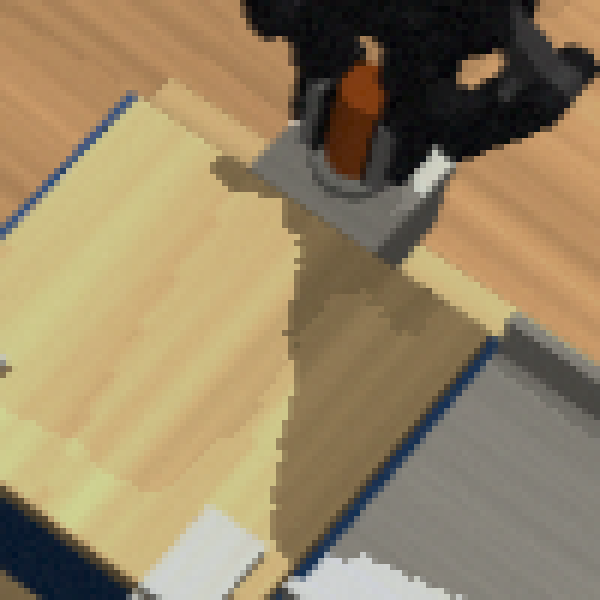

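The lid corner moved about 1 px in the image (predicted 1.3 px from ajar to shut), which fits a fully shut lid. Handing in.

```bash
python3 - <<'E'
from workcell import bot
s=bot.observe();print(s['force'],s['grip_width'],s['clock'])
print(bot.job_done())
E
```

```text
[-5.17338938 -0.01943578 18.79455537] 0.017928182706076365 21.45
the job is handed in; nothing more can be done
None
```

I did the job in the order asked and handed it in at 21.45 s of the 72 s allowed. No verdict was reported.

- **Domes and tray:** I lifted the tray by its bar to about 1.1 rad, then lowered it back down. Camera views showed all four domes in the case, then the tray level and empty.
- **Lid:** I pulled it over from behind its flange, and it sank shut by itself.
- **Pin:** It went through the lid and lug holes without jamming. The gripper still holds it by the handle with the collar pressed on the lid.

**Last checks:**
- **Push:** it is about 18 N down, where the seal needs about 6 N. The force rose softly over 6–7 mm of travel, then sharply, which fits the seal being squashed flat.
- **Lid position:** its corner moved about 1 px in the image between ajar and shut, against 1.3 px predicted. That agrees, but it is a coarse check.
- **Grip:** the pin had not slipped between the fingers.
- **Bystanders:** the tub, jar, brush and green look-alike looked untouched in the final picture.
- **Sideways load:** about 4–5 N in x stayed on the pin; I did not remove it.

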